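# Snug a leaded glass panel in the bench jig and lock the stop

## Robot

A 7-joint arm with a two-finger parallel gripper is mounted at the origin on the work surface. World frame = base frame: x ahead of the robot, y to its left, z up, the work surface at z = 0. Lengths are in m, angles in degrees, forces in N, time in s.
With the tool pointing down it reaches from about 0.425 to 0.875 m from the base axis. Payload 4.7 kg.
Tool frame: the origin (TCP) lies between the finger pads; the fingertips stand 25 mm ahead of it and the grasp point (between the pads) lies 6 mm ahead of it (env.tip_reach is the distance from the TCP to the fingertips, in m); z points along the fingers, y is the direction in which the jaws open and shut (so a half turn about z gives the same grasp; the last joint's range is limited). The gripper opens to 87 mm and grips with 3 to 60 N. Pads are 19 mm wide; open, the fingers measure 117 mm over their backs; the gripper's body (75 mm by 190 mm) begins 51 mm behind the grasp point.
Start: joints at [73.001, 18.392, -4.016, 83.108, 1.295, 78.541, -3.26], TCP at [0.199, -0.619, 0.248] pointing down, gripper open.
Joint ranges: [-163.93, 163.93], [-17.29, 119.83], [-79.2, 71.16], [3.27, 140.29], [-89.18, 269.18], [5.43, 117.66], [-154.24, 154.24]. Speed limits (degrees/s): [147.25, 147.25, 180, 180, 180, 180, 180].

## Interface

Orientations are given as [roll, pitch, yaw] about the fixed x, y, z axes, in that order (R = Rz(yaw) Ry(pitch) Rx(roll)).
In Python, from cell import env, viewer, job gives the robot as it stands.
- The arm moves only by the tool move_arm, never from a script. Its argument "steps" is a list of rows, each a list of 7 numbers: the finger opening in cm, from 0 to 8.7, then the shift along the tool's x, y, z in cm, then the turn, a rotation vector about the tool's x, y, z in rad. In form: [[fingers, tx, ty, tz, wx, wy, wz], ...]. A call has 1 to 5 rows; each row shifts and turns the commanded pose from where the row before left it, along the tool's axes as they then stand; what a row does not reach is not made up. A row lasts 1/12 s, in which the tool goes at most 41.7 mm and 7.16 degrees, less where a joint would pass 70% of its speed; a pose out of reach is approached as far as the arm can. A call is refused whole if a number of a shift passes 4.17 or a number of a turn 0.125, either way. A call with a gripper value outside its range is refused whole. The fingers move at their own pace and stop on an object; "force" is the grip in N (left out, the last holds). Time passes only in rows, so rows that do not move let the fingers close. It gives the time, the measured TCP pose, the force and the opening at its end, in the units of the state.
- env.get_obs(): the state, without advancing time (a new reading comes with each control period).
- viewer.read_camera(name): name is "scene" or "top"; returns a dict with "img" (420x560x3 uint8, red, green, blue), "vfov" (degrees; the focal length in pixels is half the picture's height over the tangent of half this angle, whatever the lens; pixels are square), "cx", "cy" (the principal point, pixels), "extrinsics" (4x4, takes a point from world to camera coordinates). Camera axes: x right, y down, z forward; pixel columns grow to the right and rows downward; lengths in m; the calibration is good to about 2 mm. A picture is of the moment at which its call begins. There is no depth.
- job.sign_off(): hands the job in, once; it reports no verdict.
The state is a dict: "time_s": time; "qpos": joint angles; "joint_velocities": joint speeds; "effort": joint torques, N m; "tool_pos": TCP position; "tool_rot": TCP orientation; "force": force on the tool from outside, world axes, zero at the start; "wrist_torque": the same for the moment, N m; "grip_width": finger opening in m.
Only numpy, scipy, OpenCV 4.12 (cv2) and the standard library are available. Lean on these libraries where they do the work, as an engineer would, in place of code of your own. Each camera call takes 0.05 s, during which the arm holds its last target.

## Task

Loosen the stop's lock ring, then turn the adjuster bar clockwise until the sprung shoe has pushed the leaded glass panel home against the wooden fence and its spring is about half pressed in, never so hard that the glass is strained. Then retighten the lock ring by feel until it is firmly tight, about 14 N at its peg but not forced, and let go; leave the jar, the brush and the driver where they are.

Things in the scene. Friction and masses are not known exactly. Their poses are not given: they have to be found in the camera images.
- jig: fixed plywood board 380 x 250 x 12 mm with a grey 64 x 64 mm housing (top 38 mm above the bench) that carries the stop; the lock ring, 52 mm across, lies on it, the adjuster above. Origin: on the bench, on the upright axis that ring and adjuster share; x points to the fence, z up. Place and yaw vary
- adjuster (a joint): angle (rad) of the adjuster about the upright axis; grows as it turns clockwise from above, each rad driving plunger and shoe 14 mm towards the fence. Range -0.5 to 1.8. With the ring slack, turning takes about 0.26 N m plus 0.014 N m per newton of shoe force; held still after a small step, mostly the shoe's part is felt. Stays where left. The tight ring locks it: do not force it
- bar_mid (a point): centre of the adjuster's dark steel thumb bar, on the upright axis, 96 mm above the bench. The bar is 46 mm long (along this x axis; along jig x at adjuster 0), 14 mm wide and 34 mm tall, from 77 to 111 mm above the bench, on a disc 36 mm across
- lock_ring (a joint): angle (rad) of the lock ring; grows as it is loosened (counter-clockwise from above). Starts tight near 0, slack from about 0.6, range -1 to 1. It rides on the adjuster's thread: the further the adjuster goes clockwise, the further clockwise the ring must go to bite, so it will not be tight at its old angle: find it by feel. Stays where it is left
- ring_peg (a point): upright round peg, 16 mm across, on the end of the steel lock ring's lever, 80 mm from the upright axis (lever along jig +y at lock_ring 0). Stands free from 52 to 91 mm above the bench; this point is at 77 mm. Sideways force to turn it: slack 2 to 4 N; rising 0.3 N per mm once it bites; tight 10 to 18 N (14 is right); over 21 N is forced. To loosen: 4 to 10 N
- plunger_end (a point): front of the plunger's dark collar, 25 mm above the bench; the shoe's spring neck is seen between it and the shoe
- shoe: black rubber shoe, 44 mm wide, 18 mm tall, 8 mm thick. Origin: centre of its flat front, 25 mm above the bench. It is 16 mm ahead of point plunger_end when its spring is free; the spring gives 3 N per mm and bottoms at 8.5 mm; half pressed in (4 mm, 12 N) is right
- panel: leaded glass panel 220 (x) x 180 x 10 mm with a metal border, about 0.6 kg, lying loose on the jig board between the shoe and the fence, 1 to 4 mm short of the fence. Origin: centre of its underside, x towards the fence. It slides at about 3 to 7 N
- panel_edge (a point): middle of the panel's edge that faces the shoe, half way up
- fence: fixed light wooden batten 22 mm wide, 240 mm long and 22 mm tall across the far end of the jig board. Origin: centre of its underside
- fence_face (a point): middle of the fence's face that the panel must bear on
- clamp_pad: small pad hidden in the grey housing, which the lock ring presses on the adjuster's shank; about 40 N there for 14 N at the peg, none when slack. Not to be touched
- jar: amber jar with black lid, 60 mm across and 70 mm tall, a bystander. Origin: centre of its underside
- wire_brush: hand brush lying on the bench, a bystander. Origin: its underside
- iron_driver: screwdriver lying on the bench, a bystander. Origin: its underside

How it is judged (in metres and radians):
On the way, in this order (a step that is already met when the one before it is completed fails the run):
1. the lock ring is loosened so that the clamp is off the adjuster's shank (contact force between clamp_pad and anything else below 2 N and value of joint lock_ring above 0.2 rad), for 0.2 s.
2. with the ring still slack, the shoe presses the panel with 8 to 18 N and the panel bears on the fence (contact force between clamp_pad and anything else below 2 N and contact force between shoe and panel between 8 and 18 N and contact force between panel and fence above 1.5 N), for 0.2 s.
At the end, for the whole second after the job is handed in: The lock ring is tight again (clamp force on the adjuster's shank 22 to 70 N, as 10 to 18 N at the peg gives), the shoe still presses the panel with 8 to 18 N (spring pressed in 2.7 to 6 mm), the panel bears on the fence (more than 1.5 N) and is at rest (contact force between clamp_pad and anything else between 22 and 70 N and contact force between shoe and panel between 8 and 18 N and contact force between panel and fence above 1.5 N and linear speed of panel below 0.01 m/s); the robot touches nothing.
It fails at once if the glass is strained: the shoe presses the panel with more than 24 N (contact force between shoe and panel above 24 N).
It fails at once if the lock ring is forced: clamp force above 85 N (some 22 N or more at the peg) (contact force between clamp_pad and anything else above 85 N).
It fails at once if the panel is lifted or tipped (angle between panel's own z axis and vertical above 0.06 rad).
It fails at once if a bystander is moved by more than 15 mm (distance of any of jar, wire_brush, iron_driver from where it was at the start of the episode above 0.015 m).
It also fails if it takes over 72 s, if anything falls off the work surface, if the arm or the gripper's body presses on something with over 40 N, if the wrist force passes 120 N, or if a joint passes its speed limit or range.

## Working session

There is one attempt and no reset: what is moved stays moved. The work goes in short steps, Python scripts to look and compute and a tool call to move; the robot and the scene stay as the last step left them, time stands still between calls to the robot, and variables do not carry over. Pictures are saved under pics/ and viewed, and the job is handed in when it is done.

Besides the shell and the picture viewer there is one more tool, called after "Emit:" by a JSON object that holds its "method" and its "body". move_arm: Moves the arm, as the interface text tells. Its arguments: {"type":"object","properties":{"steps":{"type":"array"},"force":{"type":"number"}},"required":["steps"]}

```bash
ls; mkdir -p pics
cat > h.py <<'E'
import numpy as np,cv2
from cell import env,viewer,job
def cam(n,f=None):
    c=viewer.read_camera(n)
    if f: cv2.imwrite('pics/'+f,c['img'][:,:,::-1])
    return c
def K(c):
    f=c['img'].shape[0]/2/np.tan(np.radians(c['vfov'])/2); return f
def proj(c,p):
    E=np.array(c['extrinsics']); q=E[:3,:3]@np.array(p)+E[:3,3]; f=K(c)
    return np.array([c['cx']+f*q[0]/q[2],c['cy']+f*q[1]/q[2]])
def back(c,u,v,z):
    E=np.array(c['extrinsics']); R=E[:3,:3]; o=-R.T@E[:3,3]
    d=R.T@np.array([(u-c['cx'])/K(c),(v-c['cy'])/K(c),1]); return o+d*(z-o[2])/d[2]
E
python3 - <<'E'
from h import *
for n in('scene','top'):
    c=cam(n,n+'0.png'); print(n,c['vfov'],c['cx'],c['cy'],np.round(c['extrinsics'],3).tolist(),[k for k in c])
o=env.get_obs(); print({k:np.round(v,3).tolist() for k,v in o.items()})
E
```

```text
pics
scene 45.068278602200934 272.850902309378 204.09204790265076 [[0.737, 0.676, -0.015, -0.405], [0.468, -0.526, -0.71, -0.2], [-0.487, 0.516, -0.704, 1.521], [0.0, 0.0, 0.0, 1.0]] ['img', 'vfov', 'cx', 'cy', 'extrinsics']
top 42.96462325736615 291.01551449709314 213.9225406250987 [[-0.014, -1.0, 0.009, -0.023], [-0.981, 0.012, -0.192, 0.562], [0.192, -0.012, -0.981, 1.387], [0.0, 0.0, 0.0, 1.0]] ['img', 'vfov', 'cx', 'cy', 'extrinsics']
{'time_s': 0.1, 'qpos': [73.001, 18.437, -4.015, 83.167, 1.294, 78.541, -3.262], 'joint_velocities': [-0.03, -0.072, -0.045, -0.087, 0.08, 0.003, 0.052], 'effort': [-0.001, -49.257, -0.406, -31.34, -0.064, 0.039, 0.0], 'tool_pos': [0.199, -0.618, 0.247], 'tool_rot': [-179.9, 0.005, 17.807], 'force': [0.673, 0.138, 0.256], 'wrist_torque': [-0.006, -0.042, 0.027], 'grip_width': 0.087}
```

View pics/scene0.png

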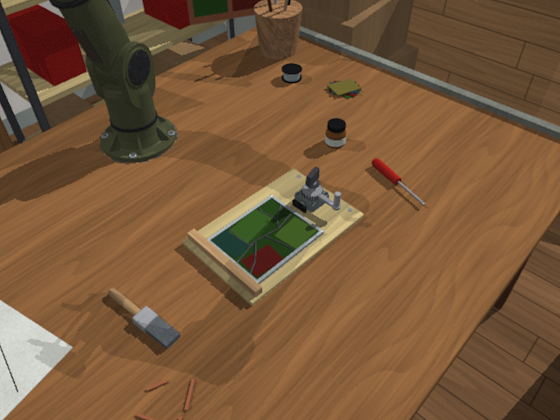

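View pics/top0.png

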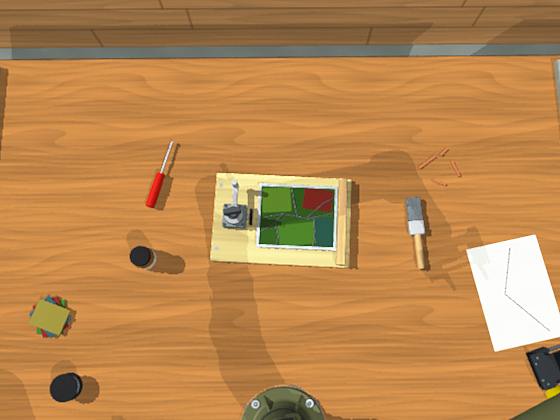

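The top view shows the jig at about (285, 220), with the fence on the right (world -y), the housing at (235, 215) and the peg at about (235, 185). The jar is at (142, 257). I'll zoom in to measure.

Run:
```python
from h import *
t=cv2.imread('pics/top0.png')[160:280,200:360]; cv2.imwrite('pics/t1.png',cv2.resize(t,None,fx=5,fy=5,interpolation=cv2.INTER_CUBIC))
t=cv2.imread('pics/scene0.png')[150:240,270:390]; cv2.imwrite('pics/s1.png',cv2.resize(t,None,fx=6.6,fy=6.6,interpolation=cv2.INTER_CUBIC))
```

```text
(no output)
```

View pics/t1.png

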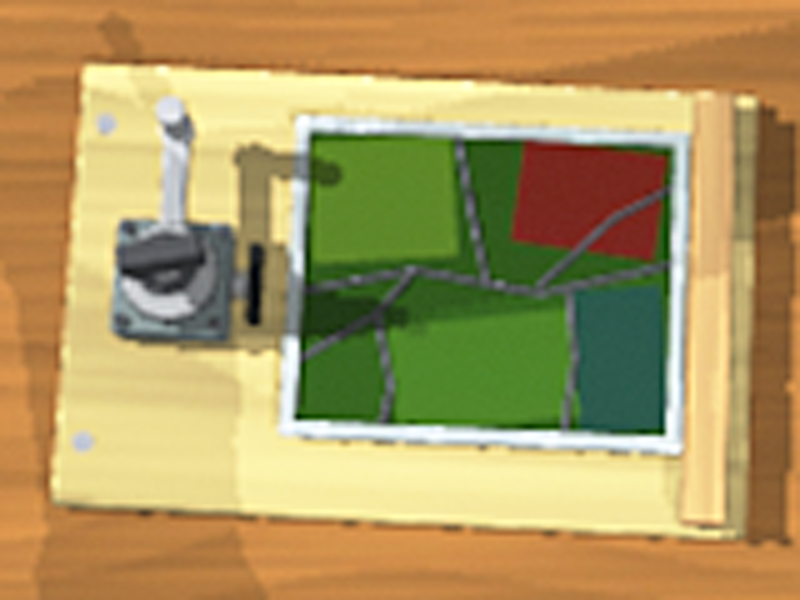

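View pics/s1.png

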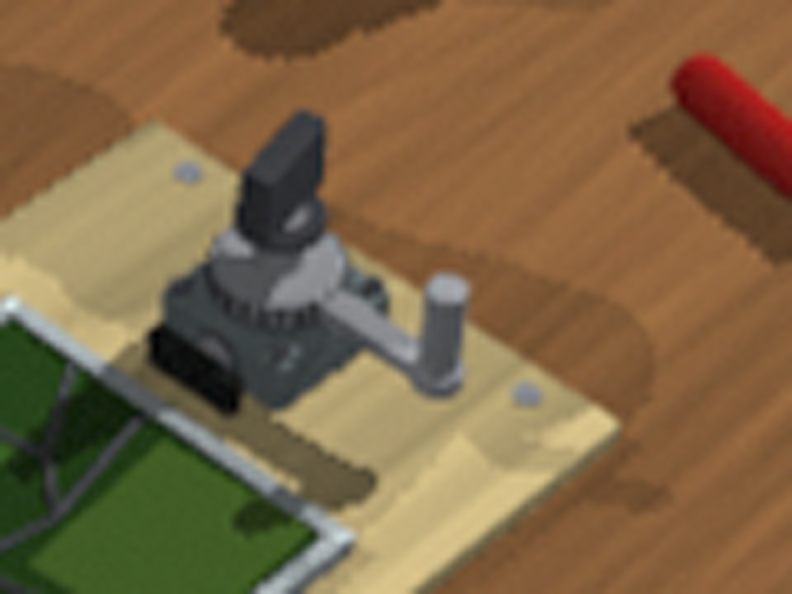

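Run:
```python
from h import *
t=cam('top');s=cam('scene')
T=lambda u,v,z:back(t,(u+.5)/5-.5+200,(v+.5)/5-.5+160,z)
S=lambda u,v,z:back(s,(u+.5)/6.6-.5+270,(v+.5)/6.6-.5+150,z)
B=np.array([T(*p,.012) for p in[(85,65),(758,97),(740,538),(52,505)]]);print('board',B.round(4).tolist())
print('L',np.linalg.norm(B[1]-B[0]),np.linalg.norm(B[2]-B[3]),np.linalg.norm(B[3]-B[0]),np.linalg.norm(B[1]-B[2]))
for a,b in((0,1),(3,2),(3,0),(2,1)):
  d=B[b]-B[a];print(np.degrees(np.arctan2(d[1],d[0])))
H=np.array([T(*p,.038) for p in[(120,220),(235,228),(231,340),(113,330)]]);print('H',H.mean(0),np.linalg.norm(np.roll(H,1,0)-H,axis=1))
print('peg T',T(171,108,.091),'S',S(447,288,.091))
bt=[T(*p,.111) for p in[(118,248),(195,231),(205,256),(122,272)]];print('bar T',np.mean(bt,0),[np.round(x,4).tolist() for x in bt])
print('bar S',S(283,148,.111))
print('panel', [np.round(T(*p,.022),4).tolist() for p in[(298,116),(690,135),(680,452),(281,433)]])
print('shoe',[np.round(T(*p,.034),4).tolist() for p in[(256,243),(256,325)]],'fence',[np.round(T(*p,.022),4).tolist() for p in[(697,95),(682,522)]])
```

```text
board [[0.6916, 0.178, 0.012], [0.6687, -0.2016, 0.012], [0.4201, -0.1829, 0.012], [0.4429, 0.1928, 0.012]]
L 0.3802962904736254 0.3763865651703285 0.24907784267833108 0.2492776718436122
-93.44882332392085
-93.4751756237765
-3.390944030998942
-4.289669257228662
H [0.56274618 0.12411239 0.038     ] [0.0612233  0.06320463 0.06224453 0.06442121]
peg T [0.64533704 0.12166301 0.091     ] S [0.64718449 0.12190699 0.091     ]
bar T [0.56321372 0.12486475 0.111     ] [[0.5654, 0.1467, 0.111], [0.574, 0.1068, 0.111], [0.5607, 0.1015, 0.111], [0.5527, 0.1445, 0.111]]
bar S [0.56836326 0.12375827 0.111     ]
panel [[0.658, 0.0575, 0.022], [0.6446, -0.1615, 0.022], [0.4665, -0.1506, 0.022], [0.4797, 0.0671, 0.022]]
shoe [[0.5833, 0.0801, 0.034], [0.5376, 0.08, 0.034]] fence [[0.6676, -0.1661, 0.022], [0.4283, -0.1505, 0.022]]
```

```bash
cat > plan.py <<'E'
import sys
from h import *
from scipy.spatial.transform import Rotation as Ro
# usage: x y z yaw rows grip : from measured pose
def plan(p0,yaw0,p1,yaw1,n,g):
    R=lambda y:Ro.from_euler('xyz',[180,0,y],degrees=True)
    p=np.array(p0);y=yaw0;out=[]
    for i in range(n):
        q=np.array(p0)+(np.array(p1)-p0)*(i+1)/n
        yn=yaw0+(yaw1-yaw0)*(i+1)/n
        d=R(y).inv().apply(q-p)*100; d=np.round(d,2)
        w=round(-np.radians(yn-y),3)
        out.append([g]+d.tolist()+[0,0,w]); p=p+R(y).apply(d/100); y=y-np.degrees(w)
    for i in range(0,n,5): print(out[i:i+5])
def st():
    o=env.get_obs(); print('t',round(o['time_s'],2),'p',np.round(o['tool_pos'],4),'rot',np.round(o['tool_rot'],2),'F',np.round(o['force'],2),'T',np.round(o['wrist_torque'],3),'g',round(o['grip_width'],4),'q',np.round(o['qpos'],0)); return o
if __name__=='__main__':
    a=[float(x) for x in sys.argv[1:7]]
    o=st(); y=o['tool_rot'][2]
    if a[3]-y>180:y+=360
    if a[3]-y<-180:y-=360
    plan(o['tool_pos'],y,a[:3],a[3],int(a[4]),a[5])
E
python3 plan.py .646 .1215 .2 176.5 23 5
```

```text
t 0.2 p [ 0.1987 -0.6186  0.2469] rot [-179.94    0.     17.81] F [0.19 0.39 0.26] T [-0.005 -0.001 -0.036] g 0.0869 q [73. 18. -4. 83.  1. 79. -3.]
[[5.0, 2.84, -2.47, 0.2, 0, 0, np.float64(-0.12)], [5.0, 3.11, -2.11, 0.21, 0, 0, np.float64(-0.121)], [5.0, 3.34, -1.72, 0.2, 0, 0, np.float64(-0.12)], [5.0, 3.53, -1.31, 0.21, 0, 0, np.float64(-0.121)], [5.0, 3.65, -0.87, 0.2, 0, 0, np.float64(-0.12)]]
[[5.0, 3.74, -0.43, 0.2, 0, 0, np.float64(-0.121)], [5.0, 3.76, 0.02, 0.21, 0, 0, np.float64(-0.12)], [5.0, 3.73, 0.48, 0.2, 0, 0, np.float64(-0.12)], [5.0, 3.64, 0.92, 0.2, 0, 0, np.float64(-0.121)], [5.0, 3.51, 1.35, 0.21, 0, 0, np.float64(-0.12)]]
[[5.0, 3.32, 1.76, 0.2, 0, 0, np.float64(-0.121)], [5.0, 3.09, 2.15, 0.21, 0, 0, np.float64(-0.12)], [5.0, 2.8, 2.5, 0.2, 0, 0, np.float64(-0.12)], [5.0, 2.49, 2.83, 0.2, 0, 0, np.float64(-0.121)], [5.0, 2.12, 3.1, 0.21, 0, 0, np.float64(-0.12)]]
[[5.0, 1.74, 3.33, 0.2, 0, 0, np.float64(-0.121)], [5.0, 1.33, 3.52, 0.21, 0, 0, np.float64(-0.12)], [5.0, 0.89, 3.65, 0.2, 0, 0, np.float64(-0.121)], [5.0, 0.45, 3.74, 0.2, 0, 0, np.float64(-0.12)], [5.0, -0.0, 3.76, 0.21, 0, 0, np.float64(-0.12)]]
[[5.0, -0.46, 3.73, 0.2, 0, 0, np.float64(-0.121)], [5.0, -0.9, 3.65, 0.21, 0, 0, np.float64(-0.12)], [5.0, -1.33, 3.51, 0.2, 0, 0, np.float64(-0.121)]]
```

Emit:
{"method": "move_arm", "body": {"steps": [[5,2.8,-2.5,0.2,0,0,-0.12],[5,3.1,-2.1,0.2,0,0,-0.12],[5,3.3,-1.7,0.2,0,0,-0.12],[5,3.5,-1.3,0.2,0,0,-0.12],[5,3.6,-0.9,0.2,0,0,-0.12]]}}

```text
time_s: 0.62
tool_pos: [0.2953, -0.4571, 0.2373]
tool_rot: [-180.0, 0.0, 52.5]
force: [0.2, 0.2, 0.1]
grip_width: 0.0614
```

Signs are right, so I'll continue.

Emit:
{"method": "move_arm", "body": {"steps": [[5,3.7,-0.4,0.2,0,0,-0.12],[5,3.8,0,0.2,0,0,-0.12],[5,3.7,0.5,0.2,0,0,-0.12],[5,3.6,0.9,0.2,0,0,-0.12],[5,3.5,1.3,0.2,0,0,-0.12]]}}

```text
time_s: 1.03
tool_pos: [0.3922, -0.2973, 0.2275]
tool_rot: [180.0, 0.0, 86.9]
force: [1.0, 0.6, 0.9]
grip_width: 0.0505
```

Emit:
{"method": "move_arm", "body": {"steps": [[5,3.3,1.8,0.2,0,0,-0.12],[5,3.1,2.1,0.2,0,0,-0.12],[5,2.8,2.5,0.2,0,0,-0.12],[5,2.5,2.8,0.2,0,0,-0.12],[5,2.1,3.1,0.2,0,0,-0.12]]}}

```text
time_s: 1.45
tool_pos: [0.4899, -0.1372, 0.2176]
tool_rot: [-180.0, 0.0, 121.3]
force: [0.2, -0.6, -0.8]
grip_width: 0.0501
```

Emit:
{"method": "move_arm", "body": {"steps": [[5,1.7,3.3,0.2,0,0,-0.12],[5,1.3,3.5,0.2,0,0,-0.12],[5,0.9,3.6,0.2,0,0,-0.12],[5,0.5,3.7,0.2,0,0,-0.12],[5,0,0,0.2,0,0,-0.12]]}}

```text
time_s: 1.87
tool_pos: [0.5692, -0.0024, 0.2079]
tool_rot: [179.6, -0.0, 156.3]
force: [-1.4, 0.3, 0.4]
grip_width: 0.05
```

```bash
python3 plan.py .646 .1215 .2 176.5 5 5
```

```text
t 1.87 p [ 0.5692 -0.0024  0.2079] rot [179.61  -0.   156.25] F [-1.4   0.32  0.4 ] T [ 0.177 -0.083  0.016] g 0.05 q [ 36.  14. -44.  97.  10.  73.  56.]
[[5.0, -0.41, 2.89, 0.16, 0, 0, np.float64(-0.071)], [5.0, -0.61, 2.85, 0.15, 0, 0, np.float64(-0.07)], [5.0, -0.81, 2.8, 0.16, 0, 0, np.float64(-0.071)], [5.0, -1.01, 2.74, 0.16, 0, 0, np.float64(-0.071)], [5.0, -1.2, 2.66, 0.16, 0, 0, np.float64(-0.07)]]
```

Emit:
{"method": "move_arm", "body": {"steps": [[5,-0.4,2.9,0.2,0,0,-0.07],[5,-0.6,2.85,0.2,0,0,-0.07],[5,-0.8,2.8,0.2,0,0,-0.07],[5,-1.0,2.7,0.2,0,0,-0.07],[5,-1.2,2.65,0,0,0,-0.07]]}}

```text
time_s: 2.28
tool_pos: [0.646, 0.1112, 0.1987]
tool_rot: [-180.0, -0.1, 175.5]
force: [0.2, 0.6, -0.1]
grip_width: 0.0499
```

Emit:
{"method": "move_arm", "body": {"steps": [[5,0,0,0,0,0,0]]}}

```text
time_s: 2.37
tool_pos: [0.6463, 0.1172, 0.1988]
tool_rot: [179.7, -0.0, 175.9]
force: [-2.2, 0.7, 0.7]
grip_width: 0.0497
```

```bash
python3 plan.py .646 .1215 .13 176.5 3 5
python3 - <<'E'
from h import *
for n,(a,b,c,d) in {'scene':(130,240,260,400),'top':(140,280,180,360)}.items():
    t=cam(n)['img'][a:b,c:d,::-1]; cv2.imwrite(f'pics/{n}2.png',cv2.resize(t,None,fx=4,fy=4,interpolation=cv2.INTER_CUBIC))
E
```

```text
t 2.37 p [0.6463 0.1172 0.1988] rot [ 1.7967e+02 -3.0000e-02  1.7590e+02] F [-2.17  0.67  0.66] T [ 0.096 -0.044 -0.024] g 0.0497 q [ 22.  28. -47.  85.  20.  77.  60.]
[[5.0, 0.02, 0.14, 2.29, 0, 0, np.float64(-0.004)], [5.0, 0.02, 0.14, 2.29, 0, 0, np.float64(-0.003)], [5.0, 0.02, 0.14, 2.3, 0, 0, np.float64(-0.004)]]
```

View pics/scene2.png

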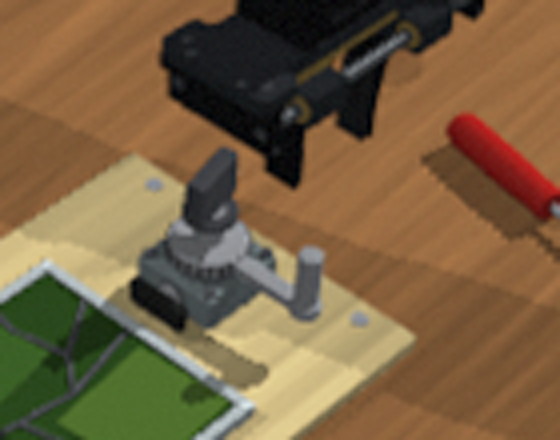

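The open fingers stand above the peg (peg top at about (312, 255) in the crop), with their midpoint near (320, 150). I'll lower them.

Emit:
{"method": "move_arm", "body": {"steps": [[5,0,0,2.3,0,0,0],[5,0,0,2.3,0,0,0],[5,0,0,2.3,0,0,0],[5,0,0,2.3,0,0,0],[5,0,0,2.0,0,0,0]]}}

```text
time_s: 2.88
tool_pos: [0.645, 0.1078, 0.0861]
tool_rot: [-179.9, -0.0, 175.2]
force: [0.0, -0.3, 0.2]
grip_width: 0.05
```

Emit:
{"method": "move_arm", "body": {"steps": [[5,0,0,0,0,0,0],[5,0,0,0,0,0,0],[5,0,0,0,0,0,0]]}}

```text
time_s: 3.13
tool_pos: [0.6463, 0.1096, 0.089]
tool_rot: [-180.0, 0.1, 175.3]
force: [0.7, 0.2, 0.9]
grip_width: 0.0497
```

Run:
```python
from h import *
from plan import st
st()
for n,(a,b,c,d) in {'scene':(130,240,260,400),'top':(140,280,180,360)}.items():
    t=cam(n)['img'][a:b,c:d,::-1]; cv2.imwrite(f'pics/{n}3.png',cv2.resize(t,None,fx=4,fy=4,interpolation=cv2.INTER_CUBIC))
```

```text
t 3.13 p [0.6463 0.1096 0.089 ] rot [-1.7999e+02  1.0000e-01  1.7529e+02] F [0.73 0.19 0.94] T [ 0.156 -0.167 -0.033] g 0.0497 q [ 21.  33. -44.  91.  24.  66.  57.]
```

View pics/scene3.png

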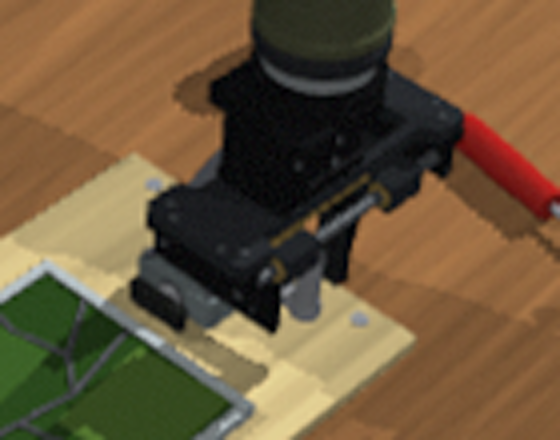

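View pics/top3.png

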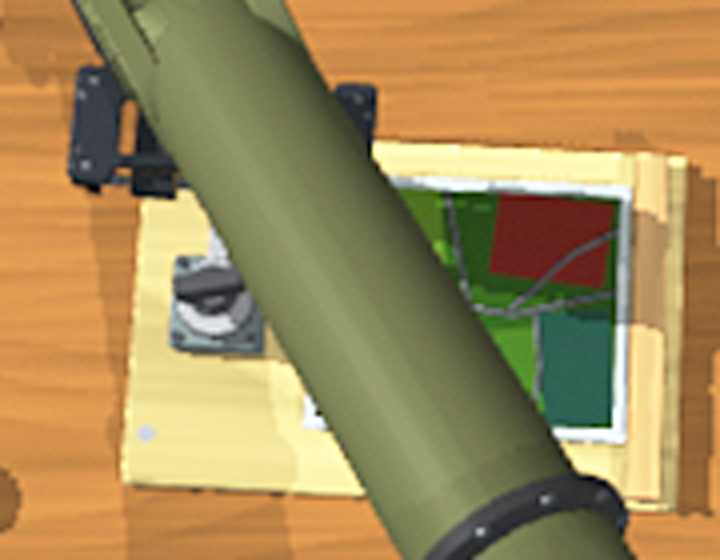

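Both fingers straddle the peg, but their centre is about 12 mm toward -y. I'll centre it and narrow the gap.

Emit:
{"method": "move_arm", "body": {"steps": [[5,0,0.4,0.2,0,0,-0.02],[4,0,0.4,0.2,0,0,0],[3.4,0,0.3,0,0,0,0],[3,0,0,0,0,0,0],[2.6,0,0,0,0,0,0]], "force": 40}}

```text
time_s: 3.65
tool_pos: [0.6462, 0.1221, 0.0836]
tool_rot: [180.0, -0.0, 176.6]
force: [0.3, -1.0, -1.3]
grip_width: 0.0313
```

Emit:
{"method": "move_arm", "body": {"steps": [[2.4,0,0,0,0,0,0],[2.4,0,0,0,0,0,0],[2.4,0,0,0,0,0,0]]}}

```text
time_s: 3.9
tool_pos: [0.6464, 0.1212, 0.0835]
tool_rot: [-180.0, -0.0, 176.5]
force: [-0.6, -0.4, -0.1]
grip_width: 0.0243
```

```bash
python3 -c "
from plan import st;st()"
```

```text
t 3.9 p [0.6464 0.1212 0.0835] rot [-179.99   -0.    176.5 ] F [-0.58 -0.37 -0.06] T [ 0.075 -0.135  0.003] g 0.0243 q [ 20.  33. -44.  91.  25.  66.  57.]
```

Emit:
{"method": "move_arm", "body": {"steps": [[2.4,0,0.24,0,0,0,-0.03],[2.4,0,0.24,0,0,0,-0.03],[2.4,0.01,0.24,0,0,0,-0.03],[2.4,0,0.24,0,0,0,-0.03],[2.4,0.01,0.24,0,0,0,-0.03]]}}

```text
time_s: 4.32
tool_pos: [0.6462, 0.1297, 0.0833]
tool_rot: [-179.7, -0.1, -174.8]
force: [-1.4, -3.4, 1.7]
grip_width: 0.0237
```

Emit:
{"method": "move_arm", "body": {"steps": [[2.4,0,0.24,0,0,0,-0.03],[2.4,0,0.24,0,0,0,-0.03],[2.4,0.01,0.24,0,0,0,-0.03],[2.4,0,0.24,0,0,0,-0.03],[2.4,0.01,0.24,0,0,0,-0.03]]}}

```text
time_s: 4.73
tool_pos: [0.6446, 0.1431, 0.0834]
tool_rot: [-179.8, -0.0, -166.2]
force: [0.7, -3.9, 1.1]
grip_width: 0.0239
```

Emit:
{"method": "move_arm", "body": {"steps": [[2.4,0,0.24,0,0,0,-0.03],[2.4,0,0.24,0,0,0,-0.03],[2.4,0.01,0.24,0,0,0,-0.03],[2.4,0,0.24,0,0,0,-0.03],[2.4,0.01,0.24,0,0,0,-0.03]]}}

```text
time_s: 5.15
tool_pos: [0.6406, 0.157, 0.0835]
tool_rot: [180.0, 0.0, -157.5]
force: [2.2, -2.2, -0.1]
grip_width: 0.0242
```

```bash
python3 -c "
from plan import *
o=st();p=np.array(o['tool_pos'][:2])-[.5645,.1247];print(np.hypot(*p),np.degrees(np.arctan2(p[1],p[0])))"
```

```text
t 5.15 p [0.6406 0.157  0.0835] rot [ 1.7999e+02  4.0000e-02 -1.5752e+02] F [ 2.18 -2.21 -0.14] T [-0.591 -0.428  0.002] g 0.0242 q [ 20.  36. -50.  91.  29.  67.  77.]
0.08267034966167534 23.026606873088472
```

Emit:
{"method": "move_arm", "body": {"steps": [[2.4,0,0.24,0,0,0,-0.03],[2.4,0,0.24,0,0,0,-0.03],[2.4,0.01,0.24,0,0,0,-0.03],[2.4,0,0.24,0,0,0,-0.03],[2.4,0.01,0.24,0,0,0,-0.03]]}}

```text
time_s: 5.57
tool_pos: [0.6349, 0.1683, 0.0836]
tool_rot: [180.0, 0.0, -148.9]
force: [2.8, -1.8, -1.6]
grip_width: 0.0239
```

Emit:
{"method": "move_arm", "body": {"steps": [[2.4,0,0.24,0,0,0,-0.03],[2.4,0,0.24,0,0,0,-0.03],[2.4,0.01,0.24,0,0,0,-0.03],[2.4,0,0.24,0,0,0,-0.03],[2.4,0.01,0.24,0,0,0,-0.03]]}}

```text
time_s: 5.98
tool_pos: [0.6281, 0.1776, 0.0836]
tool_rot: [180.0, 0.0, -140.3]
force: [2.6, -0.9, -0.3]
grip_width: 0.0239
```

Emit:
{"method": "move_arm", "body": {"steps": [[2.4,0,0.24,0,0,0,-0.03],[2.4,0,0.12,0,0,0,0],[2.4,0,0,0,0,0,0]]}}

```text
time_s: 6.23
tool_pos: [0.6255, 0.1805, 0.0837]
tool_rot: [180.0, 0.0, -138.8]
force: [1.5, -0.4, -0.1]
grip_width: 0.024
```

```bash
python3 -c "
from plan import *
o=st();p=np.array(o['tool_pos'][:2])-[.5645,.1247];print(np.hypot(*p),np.degrees(np.arctan2(p[1],p[0])))"
```

```text
t 6.23 p [0.6255 0.1805 0.0837] rot [ 1.7997e+02  1.0000e-02 -1.3875e+02] F [ 1.48 -0.43 -0.14] T [ 0.101 -0.266  0.031] g 0.024 q [ 21.  37. -54.  92.  31.  68.  92.]
0.08268471204919046 42.48430193584294
```

Emit:
{"method": "move_arm", "body": {"steps": [[2.6,0,-0.3,0,0,0,0],[2.8,0,0,0,0,0,0],[3,0,0,-3,0,0,0],[4,0,0,-4,0,0,0],[5,0,0,-4,0,0,0]]}}

```text
time_s: 6.65
tool_pos: [0.6265, 0.1773, 0.1935]
tool_rot: [179.9, -0.2, -138.8]
force: [1.7, 0.8, 0.7]
grip_width: 0.0368
```

```bash
python3 plan.py .5645 .1247 .19 101 16 5;python3 - <<'E'
from h import *
for n,(a,b,c,d) in {'top':(140,280,180,360)}.items():
    t=cam(n)['img'][a:b,c:d,::-1]; cv2.imwrite(f'pics/{n}4.png',cv2.resize(t,None,fx=4,fy=4,interpolation=cv2.INTER_CUBIC))
E
```

```text
t 6.65 p [0.6265 0.1773 0.1935] rot [ 179.86   -0.19 -138.78] F [1.65 0.85 0.71] T [ 0.152 -0.228 -0.07 ] g 0.0368 q [ 23.  31. -57.  85.  26.  78.  95.]
[[5.0, 0.51, 0.01, 0.02, 0, 0, np.float64(0.131)], [5.0, 0.5, -0.06, 0.02, 0, 0, np.float64(0.131)], [5.0, 0.49, -0.12, 0.03, 0, 0, np.float64(0.131)], [5.0, 0.48, -0.19, 0.02, 0, 0, np.float64(0.132)], [5.0, 0.44, -0.25, 0.02, 0, 0, np.float64(0.131)]]
[[5.0, 0.41, -0.3, 0.02, 0, 0, np.float64(0.131)], [5.0, 0.36, -0.36, 0.02, 0, 0, np.float64(0.131)], [5.0, 0.32, -0.4, 0.03, 0, 0, np.float64(0.131)], [5.0, 0.26, -0.43, 0.02, 0, 0, np.float64(0.131)], [5.0, 0.2, -0.47, 0.02, 0, 0, np.float64(0.131)]]
[[5.0, 0.14, -0.49, 0.02, 0, 0, np.float64(0.132)], [5.0, 0.07, -0.5, 0.02, 0, 0, np.float64(0.131)], [5.0, 0.01, -0.51, 0.03, 0, 0, np.float64(0.131)], [5.0, -0.06, -0.5, 0.02, 0, 0, np.float64(0.131)], [5.0, -0.13, -0.49, 0.02, 0, 0, np.float64(0.131)]]
[[5.0, -0.19, -0.47, 0.02, 0, 0, np.float64(0.131)]]
```

View pics/top4.png

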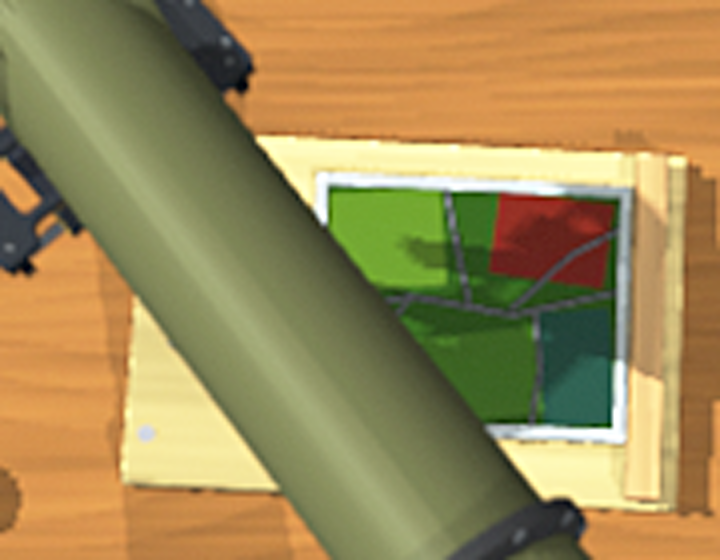

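The arm hides the stop in this view. I'll move over the bar.

Emit:
{"method": "move_arm", "body": {"steps": [[5,0.5,0,0,0,0,0.124],[5,0.5,-0.1,0,0,0,0.124],[5,0.5,-0.1,0,0,0,0.124],[5,0.5,-0.2,0,0,0,0.124],[5,0.4,-0.2,0,0,0,0.124]]}}

```text
time_s: 7.12
tool_pos: [0.6083, 0.1609, 0.1933]
tool_rot: [-180.0, -0.1, -174.7]
force: [-0.3, -0.2, -0.1]
grip_width: 0.0498
```

Emit:
{"method": "move_arm", "body": {"steps": [[5,0.4,-0.3,0,0,0,0.124],[5,0.3,-0.4,0,0,0,0.124],[5,0.3,-0.4,0,0,0,0.124],[5,0.2,-0.4,0,0,0,0.124],[5,0.2,-0.5,0,0,0,0.124]]}}

```text
time_s: 7.53
tool_pos: [0.5913, 0.1432, 0.1933]
tool_rot: [-180.0, -0.1, 149.8]
force: [0.7, -0.2, -0.9]
grip_width: 0.05
```

Emit:
{"method": "move_arm", "body": {"steps": [[5,0.1,-0.5,0,0,0,0.124],[5,0.1,-0.5,0,0,0,0.124],[5,0,-0.5,0,0,0,0.124],[5,-0.1,-0.5,0,0,0,0.124],[5,-0.1,-0.5,0,0,0,0.124]]}}

```text
time_s: 7.95
tool_pos: [0.5736, 0.1249, 0.1933]
tool_rot: [-180.0, -0.0, 114.3]
force: [-0.6, 0.3, -0.2]
grip_width: 0.0499
```

```bash
python3 plan.py .5645 .1247 .19 101 3 5
```

```text
t 7.95 p [0.5736 0.1249 0.1933] rot [-1.7995e+02 -3.0000e-02  1.1429e+02] F [-0.62  0.26 -0.17] T [-0.048 -0.118  0.049] g 0.0499 q [ 19.  17. -40.  95.  11.  72.   1.]
[[5.0, 0.12, -0.28, 0.11, 0, 0, np.float64(0.077)], [5.0, 0.1, -0.29, 0.11, 0, 0, np.float64(0.078)], [5.0, 0.07, -0.29, 0.11, 0, 0, np.float64(0.077)]]
```

Emit:
{"method": "move_arm", "body": {"steps": [[5,0.1,-0.3,0,0,0,0.077],[5,0.1,-0.3,0,0,0,0.077],[5,0,-0.3,0,0,0,0.077],[5,0,0,0,0,0,0]]}}

```text
time_s: 8.28
tool_pos: [0.5642, 0.1238, 0.1934]
tool_rot: [-179.9, 0.0, 101.3]
force: [0.1, 0.6, 0.5]
grip_width: 0.0499
```

```bash
python3 plan.py .5645 .1247 .19 101 1 5;python3 - <<'E'
from h import *
for n,(a,b,c,d) in {'scene':(110,240,240,400),'top':(140,280,180,360)}.items():
    t=cam(n)['img'][a:b,c:d,::-1]; cv2.imwrite(f'pics/{n}5.png',cv2.resize(t,None,fx=4,fy=4,interpolation=cv2.INTER_CUBIC))
E
```

```text
t 8.28 p [0.5642 0.1238 0.1934] rot [-1.7994e+02  1.0000e-02  1.0130e+02] F [0.07 0.62 0.51] T [-0.023 -0.106 -0.012] g 0.0499 q [ 18.  15. -38.  97.  10.  72. -11.]
[[5.0, 0.08, 0.05, 0.34, 0, 0, np.float64(0.005)]]
```

View pics/top5.png

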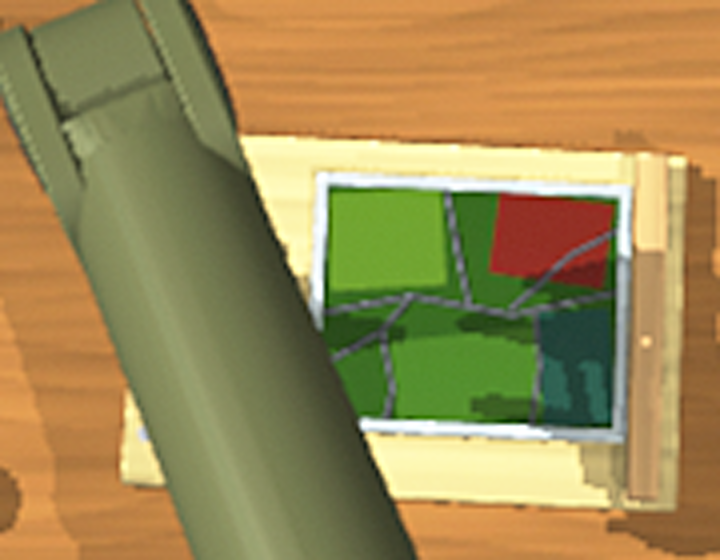

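View pics/scene5.png

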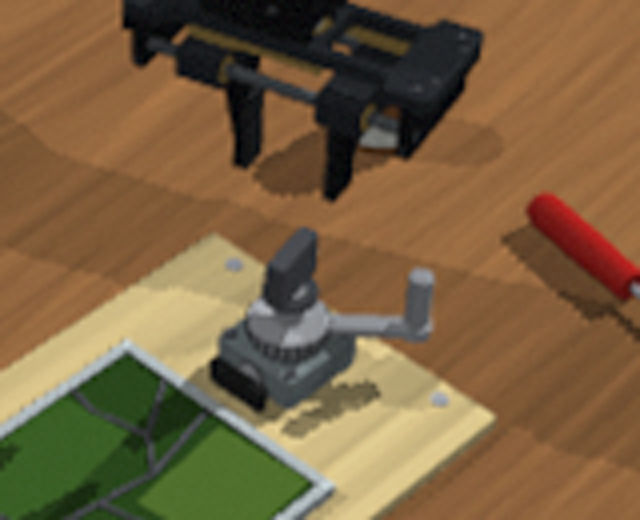

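The scene view shows the lever swung and slack, with the open jaws in line across the bar (bar top at about (293, 240)). I'll descend and grip the bar.

Emit:
{"method": "move_arm", "body": {"steps": [[5,0,0,2.0,0,0,0],[5,0,0,2.0,0,0,0],[5,0,0,2.0,0,0,0],[5,0,0,2.0,0,0,0],[5,0,0,0.7,0,0,0]]}}

```text
time_s: 8.8
tool_pos: [0.5633, 0.1232, 0.1035]
tool_rot: [-179.7, -0.0, 101.5]
force: [-0.8, -0.3, 0.2]
grip_width: 0.0503
```

Emit:
{"method": "move_arm", "body": {"steps": [[5,0,0,0,0,0,0],[4,0,0,0,0,0,0],[3,0,0,0,0,0,0],[2.4,0,0,0,0,0,0],[2.2,0,0,0,0,0,0]], "force": 20}}

```text
time_s: 9.22
tool_pos: [0.5658, 0.1238, 0.1077]
tool_rot: [179.9, 0.0, 101.4]
force: [-0.2, 0.3, 0.3]
grip_width: 0.031
```

```bash
python3 plan.py .5645 .1247 .106 101 1 2.2
```

```text
t 9.22 p [0.5658 0.1238 0.1077] rot [1.7989e+02 2.0000e-02 1.0141e+02] F [-0.2   0.25  0.29] T [-0.006 -0.112 -0.013] g 0.031 q [ 17.  20. -37. 102.  14.  63. -14.]
[[2.2, 0.11, -0.11, 0.17, 0, 0, np.float64(0.007)]]
```

Emit:
{"method": "move_arm", "body": {"steps": [[2,0.1,-0.1,0.1,0,0,0],[1.6,0,0,0,0,0,0],[1.2,0,0,0,0,0,0],[1,0,0,0,0,0,0],[1,0,0,0,0,0,0]], "force": 50}}

```text
time_s: 9.63
tool_pos: [0.5655, 0.1249, 0.1059]
tool_rot: [179.8, -0.0, 101.4]
force: [5.6, 0.6, -3.5]
grip_width: 0.0134
```

Emit:
{"method": "move_arm", "body": {"steps": [[1,0,0,0,0,0,0],[1,0,0,0,0,0,0],[1,0,0,0,0,0,0]]}}

```text
time_s: 9.88
tool_pos: [0.5655, 0.1249, 0.1059]
tool_rot: [179.8, -0.0, 101.4]
force: [4.8, 1.4, -2.3]
grip_width: 0.0138
```

```bash
python3 plan.py .5645 .1247 .106 101 1 1
```

```text
t 9.88 p [0.5655 0.1249 0.1059] rot [ 1.7978e+02 -3.0000e-02  1.0139e+02] F [ 4.84  1.39 -2.32] T [ 0.217 -1.047 -0.038] g 0.0138 q [ 17.  20. -37. 102.  14.  62. -14.]
[[1.0, 0.0, -0.1, -0.01, 0, 0, np.float64(0.007)]]
```

Emit:
{"method": "move_arm", "body": {"steps": [[1,0,0.05,0,0,0,0.04],[1,0,0,0,0,0,0.05],[1,0,0,0,0,0,0.05],[1,0,0,0,0,0,0.05],[1,0,0,0,0,0,0.05]]}}

```text
time_s: 10.3
tool_pos: [0.5653, 0.1249, 0.1059]
tool_rot: [179.9, -0.0, 87.6]
force: [3.1, 0.9, -1.2]
grip_width: 0.0136
```

```bash
python3 -c "
from plan import st;st()"
```

```text
t 10.3 p [0.5653 0.1249 0.1059] rot [ 1.7988e+02 -3.0000e-02  8.7570e+01] F [ 3.05  0.93 -1.16] T [ 0.164 -0.494  0.291] g 0.0136 q [ 15.  20. -35. 102.  13.  62. -27.]
```

Emit:
{"method": "move_arm", "body": {"steps": [[1,0,0,0,0,0,0.05],[1,0,0,0,0,0,0.05],[1,0,0,0,0,0,0.05],[1,0,0,0,0,0,0.05],[1,0,0,0,0,0,0.05]]}}

```text
time_s: 10.72
tool_pos: [0.565, 0.1249, 0.1058]
tool_rot: [179.9, -0.0, 73.2]
force: [1.8, 0.7, 0.0]
grip_width: 0.014
```

```bash
python3 -c "
from plan import st;st()"
```

```text
t 10.72 p [0.565  0.1249 0.1058] rot [ 1.7993e+02 -5.0000e-02  7.3250e+01] F [1.84 0.65 0.04] T [ 0.088 -0.325  0.323] g 0.014 q [ 13.  19. -33. 102.  12.  62. -41.]
```

Emit:
{"method": "move_arm", "body": {"steps": [[1,0,0,0,0,0,0.05],[1,0,0,0,0,0,0.05],[1,0,0,0,0,0,0.05],[1,0,0,0,0,0,0.05],[1,0,0,0,0,0,0.05]]}}

```text
time_s: 11.13
tool_pos: [0.5646, 0.1251, 0.1058]
tool_rot: [180.0, -0.0, 58.9]
force: [0.4, 1.0, -0.3]
grip_width: 0.0136
```

Run:
```python
from h import *
from plan import st
st()
for n,(a,b,c,d) in {'scene':(140,240,250,380),'top':(170,260,220,360)}.items():
    t=cam(n)['img'][a:b,c:d,::-1]; cv2.imwrite(f'pics/{n}6.png',cv2.resize(t,None,fx=5,fy=5,interpolation=cv2.INTER_CUBIC))
```

```text
t 11.13 p [0.5646 0.1251 0.1058] rot [ 1.7997e+02 -5.0000e-02  5.8930e+01] F [ 0.43  1.   -0.35] T [ 0.199 -0.199  0.275] g 0.0136 q [ 11.  19. -30. 102.  11.  62. -54.]
```

View pics/scene6.png

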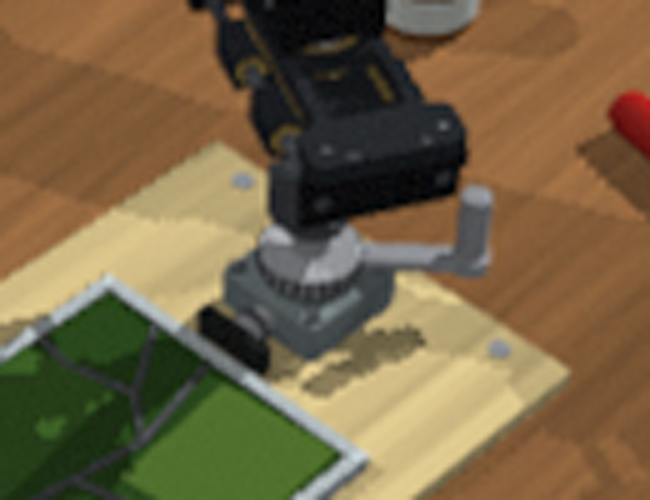

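View pics/top6.png

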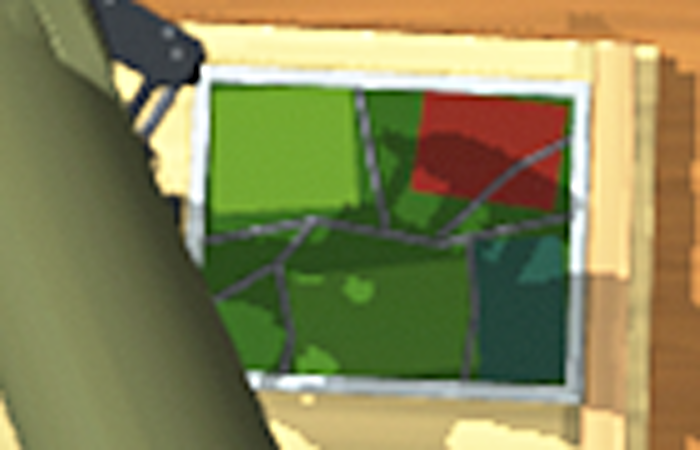

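The shoe has advanced and is nearly touching the panel's edge. From here I'll take small steps and hold after each one.

Emit:
{"method": "move_arm", "body": {"steps": [[1,0,0,0,0,0,0],[1,0,0,0,0,0,0],[1,0,0,0,0,0,0]]}}

```text
time_s: 11.48
tool_pos: [0.5646, 0.1251, 0.1058]
tool_rot: [180.0, -0.1, 59.1]
force: [1.6, 2.6, 0.0]
grip_width: 0.0138
```

```bash
python3 -c "
from plan import st;st()"
```

```text
t 11.48 p [0.5646 0.1251 0.1058] rot [ 1.7999e+02 -6.0000e-02  5.9050e+01] F [1.58 2.61 0.02] T [ 0.458 -0.275 -0.054] g 0.0138 q [ 11.  19. -31. 102.  11.  62. -54.]
```

Emit:
{"method": "move_arm", "body": {"steps": [[1,0,0,0,0,0,0.04],[1,0,0,0,0,0,0.04],[1,0,0,0,0,0,0],[1,0,0,0,0,0,0],[1,0,0,0,0,0,0]]}}

```text
time_s: 11.9
tool_pos: [0.5646, 0.1251, 0.1058]
tool_rot: [180.0, -0.1, 54.5]
force: [1.2, 3.3, 2.3]
grip_width: 0.0137
```

```bash
python3 -c "
from plan import st;st()"
```

```text
t 11.9 p [0.5646 0.1251 0.1058] rot [ 1.800e+02 -5.000e-02  5.449e+01] F [1.17 3.29 2.28] T [ 0.651 -0.155  0.026] g 0.0137 q [ 10.  19. -30. 102.  10.  62. -59.]
```

Emit:
{"method": "move_arm", "body": {"steps": [[1,0,0,0,0,0,0.04],[1,0,0,0,0,0,0.04],[1,0,0,0,0,0,0],[1,0,0,0,0,0,0],[1,0,0,0,0,0,0]]}}

```text
time_s: 12.32
tool_pos: [0.5645, 0.1251, 0.1058]
tool_rot: [-180.0, -0.0, 49.9]
force: [0.6, 3.6, 2.7]
grip_width: 0.0136
```

```bash
python3 -c "
from plan import st;st()"
```

```text
t 12.32 p [0.5645 0.1251 0.1058] rot [-1.7999e+02 -5.0000e-02  4.9920e+01] F [0.64 3.65 2.73] T [ 0.886 -0.105  0.021] g 0.0136 q [ 10.  19. -29. 102.  10.  62. -63.]
```

Emit:
{"method": "move_arm", "body": {"steps": [[1,0,0,0,0,0,0.04],[1,0,0,0,0,0,0.04],[1,0,0,0,0,0,0],[1,0,0,0,0,0,0],[1,0,0,0,0,0,0]]}}

```text
time_s: 12.73
tool_pos: [0.5644, 0.1252, 0.1058]
tool_rot: [-180.0, -0.0, 45.3]
force: [0.3, 4.8, 4.4]
grip_width: 0.0136
```

```bash
python3 -c "
from plan import st;st()"
```

```text
t 12.73 p [0.5644 0.1252 0.1058] rot [-1.7998e+02 -5.0000e-02  4.5340e+01] F [0.34 4.81 4.41] T [ 1.09  -0.026  0.013] g 0.0136 q [  9.  18. -28. 102.  10.  62. -67.]
```

Emit:
{"method": "move_arm", "body": {"steps": [[1,0,0,0,0,0,0.04],[1,0,0,0,0,0,0.04],[1,0,0,0,0,0,0],[1,0,0,0,0,0,0],[1,0,0,0,0,0,0]]}}

```text
time_s: 13.15
tool_pos: [0.5643, 0.1253, 0.1058]
tool_rot: [-180.0, -0.0, 40.8]
force: [-1.3, 5.9, 4.0]
grip_width: 0.0137
```

Run:
```python
from h import *
from plan import st
st()
for n,(a,b,c,d) in {'scene':(140,240,250,380),'top':(170,260,220,360)}.items():
    t=cam(n)['img'][a:b,c:d,::-1]; cv2.imwrite(f'pics/{n}7.png',cv2.resize(t,None,fx=5,fy=5,interpolation=cv2.INTER_CUBIC))
```

```text
t 13.15 p [0.5643 0.1253 0.1058] rot [-1.7997e+02 -4.0000e-02  4.0780e+01] F [-1.27  5.89  4.04] T [1.217 0.017 0.076] g 0.0137 q [  9.  18. -28. 102.  10.  62. -72.]
```

View pics/scene7.png

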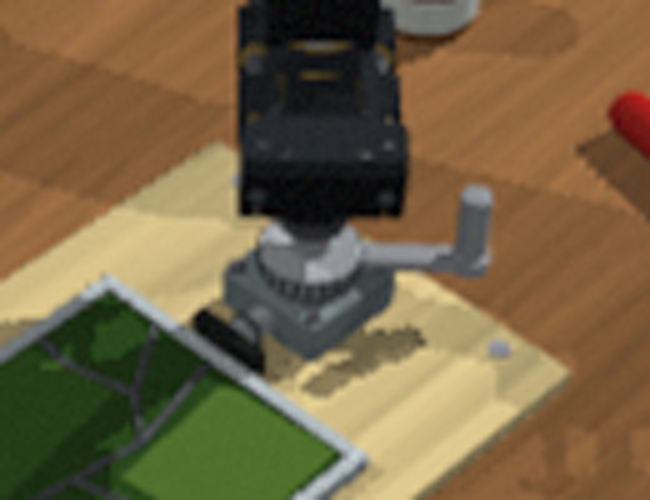

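The shoe now touches the panel and the held torque is starting to rise. I'll relieve the sideways load a little and continue.

Emit:
{"method": "move_arm", "body": {"steps": [[1,0.06,-0.08,0,0,0,0.03],[1,0,0,0,0,0,0.03],[1,0,0,0,0,0,0],[1,0,0,0,0,0,0],[1,0,0,0,0,0,0]]}}

```text
time_s: 13.67
tool_pos: [0.5643, 0.1254, 0.1058]
tool_rot: [180.0, 0.0, 37.3]
force: [0.0, 3.7, 5.0]
grip_width: 0.0135
```

```bash
python3 -c "
from plan import st;st()"
```

```text
t 13.67 p [0.5643 0.1254 0.1058] rot [1.7999e+02 1.0000e-02 3.7330e+01] F [0.05 3.75 5.05] T [0.946 0.105 0.189] g 0.0135 q [  8.  18. -27. 102.   9.  62. -75.]
```

Emit:
{"method": "move_arm", "body": {"steps": [[1,0,0,0,0,0,0.03],[1,0,0,0,0,0,0.03],[1,0,0,0,0,0,0],[1,0,0,0,0,0,0],[1,0,0,0,0,0,0]]}}

```text
time_s: 14.08
tool_pos: [0.5642, 0.1255, 0.1058]
tool_rot: [180.0, 0.0, 33.9]
force: [0.2, 3.3, 5.7]
grip_width: 0.0136
```

```bash
python3 -c "
from plan import st;st()"
```

```text
t 14.08 p [0.5642 0.1255 0.1058] rot [1.7999e+02 1.0000e-02 3.3900e+01] F [0.25 3.26 5.72] T [0.969 0.047 0.174] g 0.0136 q [  8.  18. -27. 102.   9.  62. -78.]
```

```bash
cat > samp.py <<'E'
from plan import *
a=[]
for i in range(8):
    viewer.read_camera('top'); o=env.get_obs(); a.append([*o['wrist_torque'],*o['force']])
a=np.array(a);print('Tz',a[:,2].round(3),'mean',a.mean(0).round(3),'t',o['time_s'],'pos',np.round(o['tool_pos'],4),'yaw',round(o['tool_rot'][2],2))
E
python3 samp.py
python3 - <<'E'
from h import *
for n,(a,b,c,d) in {'scene':(150,230,270,350),'top':(170,260,220,360)}.items():
    t=cam(n)['img'][a:b,c:d,::-1]; cv2.imwrite(f'pics/{n}8.png',cv2.resize(t,None,fx=5 if n=='top' else 7,fy=5 if n=='top' else 7,interpolation=cv2.INTER_CUBIC))
E
```

```text
Tz [0.2   0.166 0.14  0.132 0.159 0.183 0.11  0.151] mean [ 0.933  0.108  0.155 -0.46   3.871  5.472] t 14.4833 pos [0.5643 0.1255 0.1058] yaw 33.9
```

View pics/scene8.png

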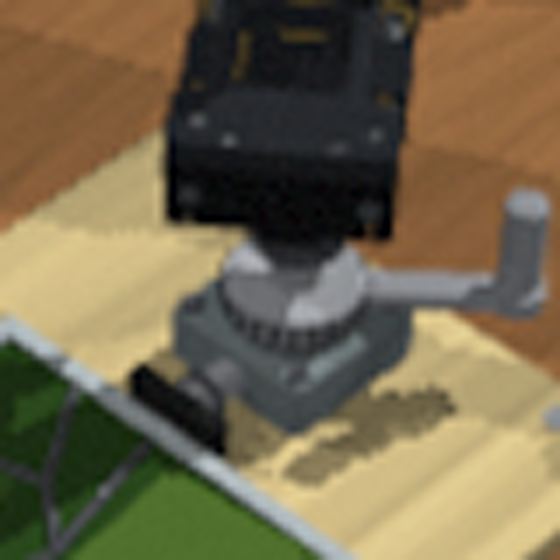

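View pics/top8.png

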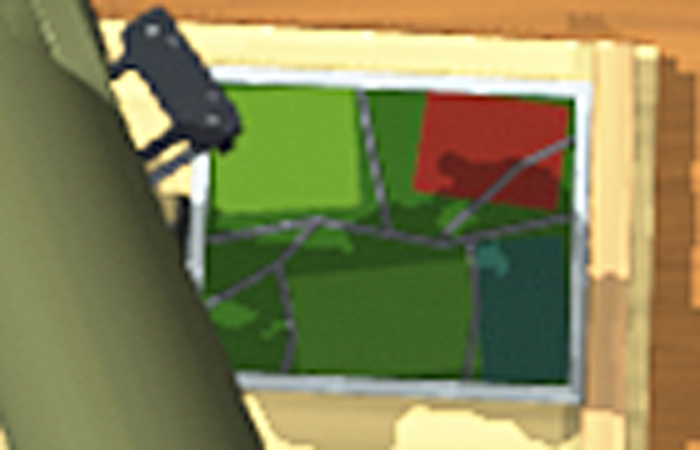

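```bash
cat > rect.py <<'E'
from h import *
C=np.array([.5645,.1247]);yaw=np.radians(-93.5)
xj=np.array([np.cos(yaw),np.sin(yaw)]);yj=np.array([-xj[1],xj[0]])
def rect(c,img,x0,x1,y0,y1,z,s):  # s px per mm; coords mm in jig
    pts=[(x0,y0),(x1,y0),(x1,y1),(x0,y1)]
    src=np.float32([proj(c,[*(C+(xj*x+yj*y)/1000),z]) for x,y in pts])
    W,H=int((x1-x0)*s),int((y1-y0)*s)
    dst=np.float32([(0,H),(W,H),(W,0),(0,0)])
    return cv2.warpPerspective(img,cv2.getPerspectiveTransform(src,dst),(W,H),flags=cv2.INTER_CUBIC)
E
python3 - <<'E'
from rect import *
c=cam('top','top_full8.png'); a=cv2.imread('pics/top0.png');b=c['img'][:,:,::-1].copy()
out=[rect(c,i,230,310,10,80,.022,5) for i in(a,b)]
cv2.imwrite('pics/r8.png',np.hstack(out))
for i in out:
    g=i[:, :,0].astype(float).mean(0); print(g[::5].round(0).tolist())
ga,gb=[cv2.cvtColor(rect(c,i,130,285,0,90,.022,4),cv2.COLOR_BGR2GRAY) for i in(a,b)]
# lead/colour edges: red patch
for i in(a,b):
    r=rect(c,i,100,285,20,85,.022,4).astype(float); s=(r[:,:,2]-r[:,:,1])/(r.sum(2)+1); m=s>0.1
    print('red',[np.percentile(np.nonzero(m)[1],q)/4+100 for q in(1,50,99)])
E
```

```text
[39.0, 39.0, 40.0, 40.0, 40.0, 39.0, 39.0, 39.0, 39.0, 39.0, 39.0, 39.0, 39.0, 39.0, 39.0, 39.0, 39.0, 39.0, 38.0, 38.0, 39.0, 39.0, 39.0, 39.0, 39.0, 39.0, 39.0, 39.0, 39.0, 39.0, 39.0, 39.0, 39.0, 38.0, 38.0, 37.0, 36.0, 30.0, 17.0, 15.0, 31.0, 77.0, 136.0, 186.0, 215.0, 232.0, 242.0, 241.0, 230.0, 210.0, 184.0, 152.0, 122.0, 105.0, 105.0, 119.0, 132.0, 135.0, 130.0, 125.0, 124.0, 125.0, 125.0, 125.0, 124.0, 123.0, 122.0, 121.0, 120.0, 120.0, 122.0, 122.0, 121.0, 117.0, 111.0, 105.0, 98.0, 95.0, 94.0, 97.0]
[38.0, 38.0, 38.0, 38.0, 39.0, 39.0, 39.0, 39.0, 39.0, 39.0, 39.0, 39.0, 39.0, 39.0, 39.0, 39.0, 39.0, 40.0, 41.0, 41.0, 42.0, 42.0, 42.0, 42.0, 42.0, 42.0, 42.0, 41.0, 41.0, 41.0, 41.0, 41.0, 42.0, 42.0, 42.0, 43.0, 42.0, 41.0, 35.0, 27.0, 22.0, 29.0, 58.0, 112.0, 167.0, 211.0, 234.0, 239.0, 238.0, 223.0, 199.0, 172.0, 149.0, 134.0, 131.0, 141.0, 154.0, 160.0, 158.0, 154.0, 153.0, 152.0, 152.0, 152.0, 151.0, 150.0, 149.0, 147.0, 146.0, 146.0, 148.0, 148.0, 148.0, 144.0, 137.0, 130.0, 122.0, 117.0, 116.0, 118.0]
red [np.float64(185.75), np.float64(226.25), np.float64(283.25)]
red [np.float64(187.0), np.float64(226.5), np.float64(266.75)]
```

View pics/r8.png

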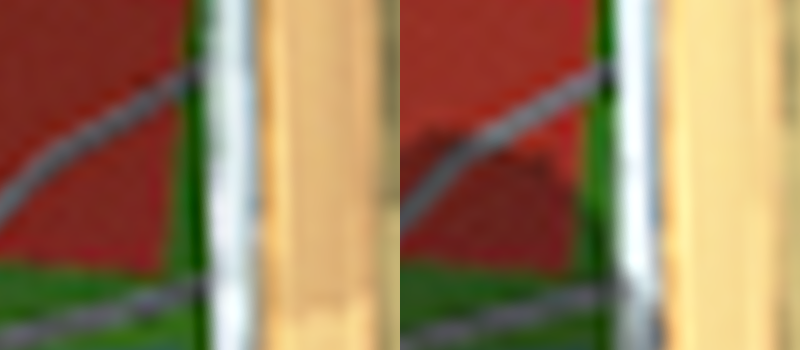

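The panel has slid about 1.5 mm towards the fence. Two more small steps, with torque and panel shift measured after each.

Emit:
{"method": "move_arm", "body": {"steps": [[1,0,0,0,0,0,0.03],[1,0,0,0,0,0,0.02],[1,0,0,0,0,0,0],[1,0,0,0,0,0,0],[1,0,0,0,0,0,0]]}}

```text
time_s: 15.05
tool_pos: [0.5642, 0.1255, 0.1058]
tool_rot: [180.0, 0.0, 31.1]
force: [0.1, 3.8, 4.9]
grip_width: 0.0137
```

```bash
cat > shift.py <<'E'
import sys
from rect import *
c=cam('top',sys.argv[1]); a=cv2.imread('pics/top0.png')
def edge(i):
    out=[]
    for y0,y1 in((-75,-45),(-40,-10),(10,40),(45,75)):
        g=rect(c,i,262,282,y0,y1,.022,5)[:,:,1].astype(float)  # glass->white border rise in each row
        g=rect(c,i,262,282,y0,y1,.022,5)[:,:,0].astype(float).mean(0)
        lo=g[:60].min();hi=g.max();k=int(np.argmin(g[:60]));h=(lo+hi)/2
        j=k+int(np.argmax(g[k:]>h)); out.append(262+(j-1+(h-g[j-1])/(g[j]-g[j-1]))/5)
    return np.array(out)
for f in ['top0.png']+sys.argv[1:]:
    print(f,edge(cv2.imread('pics/'+f)).round(2))
E
python3 samp.py; python3 shift.py top_full9.png top_full8.png
```

```text
Tz [0.232 0.223 0.216 0.201 0.232 0.246 0.21  0.185] mean [ 0.979  0.111  0.218 -0.335  3.855  5.567] t 15.45 pos [0.5642 0.1255 0.1058] yaw 31.05
top0.png [272.18 272.69 272.02 271.64]
top_full9.png [274.52 273.59 273.49 273.35]
top_full8.png [274.47 273.61 273.43 273.34]
```

Run:
```python
from rect import *
c=cam('top'); E=np.array(c['extrinsics']); print('cam',-E[:3,:3].T@E[:3,3])
a=cv2.imread('pics/top0.png')
for z,x0,x1 in((.016,25,65),(.034,25,65)):
    for y0,y1 in((-14,-4),(4,14)):
        g=rect(c,a,x0,x1,y0,y1,z,2).astype(float).mean(2).mean(0); print(z,y0,g.round(0).astype(int).tolist())
for y0,y1 in((-30,-15),(-15,-5),(5,15),(25,45)):
  for z in (.012,.022):
    g=rect(c,a,45,75,y0,y1,z,2).astype(float)[:,:,0].mean(0); print('panel',z,y0,g.round(0).astype(int).tolist())
cv2.imwrite('pics/r0.png',rect(c,a,20,80,-45,45,.022,8))
```

```text
cam [ 0.28470251 -0.01274659  1.4691932 ]
0.016 -14 [97, 95, 92, 87, 83, 80, 78, 78, 79, 81, 84, 89, 95, 102, 108, 114, 119, 123, 125, 126, 125, 122, 117, 110, 102, 95, 87, 78, 67, 55, 45, 36, 29, 21, 15, 9, 5, 4, 6, 12, 23, 36, 51, 67, 83, 99, 112, 120, 125, 129, 132, 134, 134, 133, 130, 127, 125, 125, 125, 126, 126, 126, 124, 122, 120, 118, 116, 115, 115, 116, 117, 119, 121, 124, 127, 131, 133, 135, 136, 136]
0.016 4 [88, 87, 87, 86, 85, 83, 81, 80, 79, 81, 84, 88, 93, 98, 104, 110, 116, 121, 125, 127, 127, 125, 122, 119, 114, 106, 94, 79, 65, 50, 37, 24, 14, 7, 5, 5, 8, 14, 21, 29, 39, 49, 62, 75, 87, 97, 105, 112, 120, 127, 131, 133, 133, 134, 134, 134, 134, 133, 131, 130, 130, 129, 129, 128, 128, 128, 127, 126, 126, 127, 131, 135, 138, 142, 146, 152, 159, 168, 178, 186]
0.034 -14 [95, 97, 98, 98, 95, 91, 86, 81, 77, 75, 74, 75, 77, 80, 85, 92, 98, 105, 111, 116, 120, 121, 122, 120, 117, 111, 105, 98, 92, 84, 75, 63, 52, 42, 34, 26, 18, 11, 5, 3, 3, 6, 14, 26, 40, 56, 72, 89, 103, 113, 119, 124, 127, 131, 133, 132, 129, 126, 125, 124, 124, 125, 125, 124, 123, 120, 118, 115, 113, 
[... 1950 characters left out ...]
3, 167, 182, 195, 206, 215, 220, 223, 223, 223, 219, 209, 190, 161, 128, 93, 59, 29, 5, 0, 0, 1, 12, 22, 27]
panel 0.012 25 [87, 85, 84, 83, 85, 89, 94, 100, 107, 114, 122, 129, 136, 141, 145, 148, 150, 150, 147, 144, 141, 140, 140, 142, 145, 149, 155, 162, 171, 180, 188, 196, 204, 213, 221, 228, 233, 234, 233, 230, 225, 219, 209, 193, 172, 148, 124, 99, 75, 51, 33, 23, 19, 20, 22, 24, 26, 29, 33, 37]
panel 0.022 25 [91, 89, 87, 85, 83, 84, 88, 93, 99, 106, 114, 123, 131, 138, 144, 148, 152, 155, 155, 154, 151, 148, 146, 145, 146, 147, 149, 153, 160, 168, 175, 183, 191, 200, 209, 218, 225, 231, 233, 233, 230, 226, 219, 210, 194, 174, 151, 128, 104, 80, 58, 39, 27, 22, 21, 22, 23, 25, 29, 33]
```

View pics/r0.png

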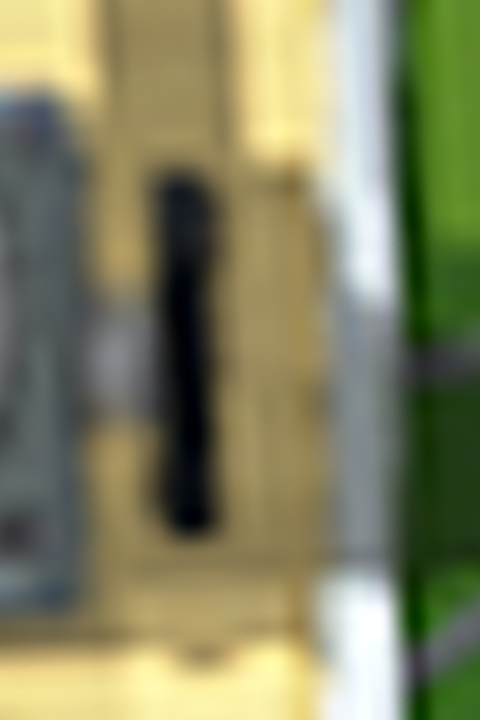

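By torque the shoe force is about 14 N, but by image geometry it is only about 7 ± 3 N. I'll check for friction left in the torque reading by approaching the previous angle from the other side.

Emit:
{"method": "move_arm", "body": {"steps": [[1,0,0,0,0,0,-0.03],[1,0,0,0,0,0,-0.02],[1,0,0,0,0,0,0],[1,0,0,0,0,0,0],[1,0,0,0,0,0,0]]}}

```text
time_s: 15.97
tool_pos: [0.5643, 0.1254, 0.1058]
tool_rot: [-180.0, 0.0, 33.8]
force: [-0.5, 3.3, 5.7]
grip_width: 0.0139
```

```bash
python3 samp.py; python3 shift.py top_full10.png top_full9.png
```

```text
Tz [-0.133 -0.081 -0.132 -0.04  -0.098 -0.113 -0.114 -0.13 ] mean [ 0.972  0.144 -0.105 -0.834  3.785  5.178] t 16.3667 pos [0.5642 0.1255 0.1058] yaw 33.85
top0.png [272.18 272.69 272.02 271.64]
top_full10.png [274.52 273.59 273.5  273.34]
top_full9.png [274.52 273.59 273.49 273.35]
```

Reversed, the held torque changes sign, so the shoe's torque part opposes motion either way. The panel is now home and will stay there, so I can back off until the shoe is free and re-approach. That finds the contact angle, and the angle past it gives the spring compression directly.

Emit:
{"method": "move_arm", "body": {"steps": [[1,0,0,0,0,0,-0.05],[1,0,0,0,0,0,-0.05],[1,0,0,0,0,0,-0.05],[1,0,0,0,0,0,-0.05],[1,0,0,0,0,0,0]]}}

```text
time_s: 16.83
tool_pos: [0.5644, 0.1252, 0.1058]
tool_rot: [180.0, 0.0, 45.4]
force: [-0.3, 4.6, 5.2]
grip_width: 0.0139
```

```bash
sed -i 's/range(8)/range(5)/' samp.py; python3 samp.py; python3 shift.py top_full11.png top_full9.png
```

```text
Tz [-0.03   0.02   0.03   0.027 -0.019] mean [ 0.863  0.036  0.006 -0.275  3.897  5.062] t 17.0833 pos [0.5644 0.1253 0.1058] yaw 45.32
top0.png [272.18 272.69 272.02 271.64]
top_full11.png [274.5  273.6  273.45 273.34]
top_full9.png [274.52 273.59 273.49 273.35]
```

Emit:
{"method": "move_arm", "body": {"steps": [[1,0,0,0,0,0,0.03],[1,0,0,0,0,0,0.02],[1,0,0,0,0,0,0],[1,0,0,0,0,0,0]]}}

```text
time_s: 17.47
tool_pos: [0.5644, 0.1253, 0.1058]
tool_rot: [180.0, 0.0, 42.5]
force: [0.2, 3.7, 5.2]
grip_width: 0.0135
```

```bash
python3 samp.py
```

```text
Tz [0.115 0.11  0.143 0.107 0.137] mean [ 0.913  0.024  0.122 -0.026  3.656  5.257] t 17.7167 pos [0.5644 0.1253 0.1058] yaw 42.48
```

Emit:
{"method": "move_arm", "body": {"steps": [[1,0,0,0,0,0,0.03],[1,0,0,0,0,0,0.02],[1,0,0,0,0,0,0],[1,0,0,0,0,0,0]]}}

```text
time_s: 18.05
tool_pos: [0.5643, 0.1254, 0.1058]
tool_rot: [180.0, 0.0, 39.6]
force: [0.4, 3.5, 5.4]
grip_width: 0.0136
```

```bash
python3 samp.py
```

```text
Tz [0.102 0.105 0.174 0.177 0.146] mean [ 0.926  0.042  0.141 -0.208  3.463  5.327] t 18.3 pos [0.5643 0.1254 0.1058] yaw 39.63
```

Emit:
{"method": "move_arm", "body": {"steps": [[1,0,0,0,0,0,0.03],[1,0,0,0,0,0,0.02],[1,0,0,0,0,0,0],[1,0,0,0,0,0,0]]}}

```text
time_s: 18.63
tool_pos: [0.5643, 0.1254, 0.1058]
tool_rot: [180.0, 0.0, 36.8]
force: [-0.2, 3.3, 4.9]
grip_width: 0.0136
```

```bash
python3 samp.py
```

```text
Tz [0.201 0.133 0.193 0.205 0.166] mean [ 0.943  0.076  0.179 -0.384  3.36   4.998] t 18.8833 pos [0.5643 0.1254 0.1058] yaw 36.77
```

Emit:
{"method": "move_arm", "body": {"steps": [[1,0,0,0,0,0,0.03],[1,0,0,0,0,0,0.02],[1,0,0,0,0,0,0],[1,0,0,0,0,0,0]]}}

```text
time_s: 19.22
tool_pos: [0.5643, 0.1255, 0.1058]
tool_rot: [180.0, 0.0, 33.9]
force: [-0.2, 3.6, 5.7]
grip_width: 0.0131
```

```bash
python3 samp.py; python3 shift.py top_full12.png top_full9.png
```

```text
Tz [0.192 0.134 0.167 0.175 0.191] mean [ 0.936  0.093  0.172 -0.381  3.754  5.255] t 19.4667 pos [0.5643 0.1255 0.1058] yaw 33.91
top0.png [272.18 272.69 272.02 271.64]
top_full12.png [274.51 273.59 273.51 273.34]
top_full9.png [274.52 273.59 273.49 273.35]
```

Friction left in the held torque is too variable to use. Vision is better: while I back the bar off, the shoe stays on the panel until the spring is free and then follows at 14 mm/rad. I'll track the shoe at subpixel level in the scene camera.

```bash
cat > snap.py <<'E'
from h import *
import sys
c=viewer.read_camera('scene'); o=env.get_obs(); y=o['tool_rot'][2]
cv2.imwrite(f'pics/h_{sys.argv[1]}.png',c['img'][:,:,::-1]); 
open('log.txt','a').write(f"{sys.argv[1]} {y:.3f} {o['wrist_torque'][2]:.3f}\n"); print(y,o['wrist_torque'][2],o['time_s'])
E
python3 snap.py b0
```

```text
33.90733846726829 0.19679736148270932 19.5667
```

Emit:
{"method": "move_arm", "body": {"steps": [[1,0,0,0,0,0,-0.03],[1,0,0,0,0,0,-0.03],[1,0,0,0,0,0,0]]}}

```text
time_s: 19.82
tool_pos: [0.5643, 0.1254, 0.1058]
tool_rot: [-180.0, 0.0, 37.3]
force: [-0.1, 3.5, 4.6]
grip_width: 0.0136
```

```bash
python3 snap.py b1
```

```text
37.2950310825591 -0.03971699080480518 19.8667
```

Emit:
{"method": "move_arm", "body": {"steps": [[1,0,0,0,0,0,-0.03],[1,0,0,0,0,0,-0.03],[1,0,0,0,0,0,0]]}}

```text
time_s: 20.12
tool_pos: [0.5643, 0.1254, 0.1058]
tool_rot: [-180.0, 0.0, 40.8]
force: [0.2, 3.8, 5.5]
grip_width: 0.0136
```

```bash
python3 snap.py b2
```

```text
40.72290879355442 -0.08099769427939993 20.1667
```

Emit:
{"method": "move_arm", "body": {"steps": [[1,0,0,0,0,0,-0.03],[1,0,0,0,0,0,-0.03],[1,0,0,0,0,0,0]]}}

```text
time_s: 20.42
tool_pos: [0.5644, 0.1253, 0.1058]
tool_rot: [180.0, 0.0, 44.2]
force: [0.0, 4.0, 5.3]
grip_width: 0.0137
```

```bash
python3 snap.py b3
```

```text
44.16142110187401 -0.14177035089767315 20.4667
```

Emit:
{"method": "move_arm", "body": {"steps": [[1,0,0,0,0,0,-0.03],[1,0,0,0,0,0,-0.03],[1,0,0,0,0,0,0]]}}

```text
time_s: 20.72
tool_pos: [0.5644, 0.1252, 0.1058]
tool_rot: [180.0, 0.0, 47.6]
force: [0.2, 3.8, 5.7]
grip_width: 0.0139
```

```bash
python3 snap.py b4
```

```text
47.596087167803 -0.11496448741037806 20.7667
```

Emit:
{"method": "move_arm", "body": {"steps": [[1,0,0,0,0,0,-0.03],[1,0,0,0,0,0,-0.03],[1,0,0,0,0,0,0]]}}

```text
time_s: 21.02
tool_pos: [0.5645, 0.1251, 0.1058]
tool_rot: [180.0, 0.0, 51.1]
force: [-0.2, 3.5, 5.4]
grip_width: 0.0136
```

```bash
python3 snap.py b5
```

```text
51.01936533222488 -0.051048290302957336 21.0667
```

Emit:
{"method": "move_arm", "body": {"steps": [[1,0,0,0,0,0,-0.05],[1,0,0,0,0,0,-0.05],[1,0,0,0,0,0,0]]}}

```text
time_s: 21.32
tool_pos: [0.5646, 0.1251, 0.1058]
tool_rot: [180.0, -0.0, 56.8]
force: [-0.1, 3.1, 4.8]
grip_width: 0.0136
```

```bash
python3 snap.py b6
python3 - <<'E'
import cv2,numpy as np
r=[cv2.resize(cv2.imread(f'pics/h_b{i}.png')[195:220,283:310],None,fx=7,fy=7,interpolation=cv2.INTER_NEAREST) for i in (0,2,4,6)]
cv2.imwrite('pics/hb.png',np.hstack(r))
E
```

```text
56.7421462032938 0.0019576434633243847 21.3667
```

View pics/hb.png

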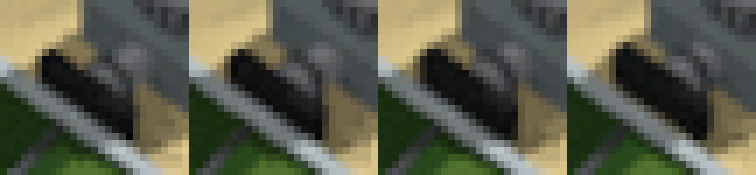

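```bash
cat > hinge.py <<'E'
from rect import *
import sys
c=viewer.read_camera('scene')
E=np.array(c['extrinsics']); print('cam',-E[:3,:3].T@E[:3,3])
L=[l.split() for l in open('log.txt')]
for n,y,T in L:
    i=cv2.imread(f'pics/h_{n}.png')
    o=[]
    for z,y0,y1 in((.034,8,19),(.034,-19,-10)):
        p=rect(c,i,30,75,y0,y1,z,4).astype(float).mean(2).mean(0)
        k=int(np.argmin(p[40:160]))+40; lo=p[k]
        h=70
        a=k
        while a>0 and p[a]<h:a-=1
        b=k
        while b<179 and p[b]<h:b+=1
        ea=30+(a+(h-p[a])/(p[a+1]-p[a]))/4; eb=30+(b-1+(h-p[b-1])/(p[b]-p[b-1]))/4
        o+=[ea,eb]
    print(n,y,T,np.round(o,2))
cv2.imwrite('pics/hr.png',np.vstack([rect(c,cv2.imread(f'pics/h_{n}.png'),20,80,-30,30,.034,4) for n in(L[0][0],L[-1][0])]))
E
python3 hinge.py
```

```text
cam [ 1.13323337 -0.61715661  0.92273495]
b0 33.907 0.197 [47.21 70.88 55.85 65.42]
b1 37.295 -0.040 [53.78 70.85 55.86 65.41]
b2 40.723 -0.081 [53.55 70.81 55.35 65.53]
b3 44.161 -0.142 [53.26 70.86 54.8  64.88]
b4 47.596 -0.115 [51.67 70.85 53.78 64.09]
b5 51.019 -0.051 [51.41 70.85 52.47 63.09]
b6 56.742 0.002 [49.84 70.02 51.57 62.04]
```

View pics/hr.png

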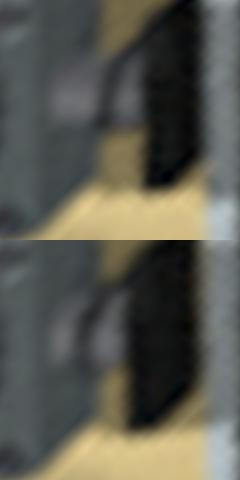

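Backing off, the shoe's rear edge stayed at 55.85 mm and then followed, so contact with the panel home is at about yaw 39°. I'll re-approach forward to confirm this without backlash.

Emit:
{"method": "move_arm", "body": {"steps": [[1,0,0,0,0,0,0.05],[1,0,0,0,0,0,0.05],[1,0,0,0,0,0,0.05],[1,0,0,0,0,0,0]]}}

```text
time_s: 21.75
tool_pos: [0.5645, 0.1252, 0.1058]
tool_rot: [180.0, 0.0, 48.0]
force: [0.7, 3.3, 4.2]
grip_width: 0.0135
```

```bash
python3 snap.py f0
```

```text
48.12643386293334 0.011055298546054866 21.8
```

Emit:
{"method": "move_arm", "body": {"steps": [[1,0,0,0,0,0,0.03],[1,0,0,0,0,0,0.03],[1,0,0,0,0,0,0]]}}

```text
time_s: 22.05
tool_pos: [0.5644, 0.1253, 0.1057]
tool_rot: [180.0, 0.0, 44.7]
force: [-0.1, 3.3, 5.8]
grip_width: 0.0135
```

```bash
python3 snap.py f1
```

```text
44.719962822143295 0.10847429614398117 22.1
```

Emit:
{"method": "move_arm", "body": {"steps": [[1,0,0,0,0,0,0.03],[1,0,0,0,0,0,0.03],[1,0,0,0,0,0,0]]}}

```text
time_s: 22.35
tool_pos: [0.5644, 0.1253, 0.1058]
tool_rot: [180.0, 0.0, 41.2]
force: [0.1, 3.8, 5.7]
grip_width: 0.0138
```

```bash
python3 snap.py f2
```

```text
41.279826595607275 0.11732694442906307 22.4
```

Emit:
{"method": "move_arm", "body": {"steps": [[1,0,0,0,0,0,0.03],[1,0,0,0,0,0,0.03],[1,0,0,0,0,0,0]]}}

```text
time_s: 22.65
tool_pos: [0.5643, 0.1254, 0.1058]
tool_rot: [180.0, 0.0, 37.8]
force: [-0.4, 3.3, 4.6]
grip_width: 0.0135
```

```bash
python3 snap.py f3
```

```text
37.850440551880126 0.08962369832927176 22.7
```

Emit:
{"method": "move_arm", "body": {"steps": [[1,0,0,0,0,0,0.03],[1,0,0,0,0,0,0.03],[1,0,0,0,0,0,0]]}}

```text
time_s: 22.95
tool_pos: [0.5642, 0.1255, 0.1058]
tool_rot: [180.0, 0.0, 34.4]
force: [1.0, 3.3, 6.2]
grip_width: 0.0136
```

```bash
python3 snap.py f4
```

```text
34.42397017888547 0.15405199284465765 23.0
```

Emit:
{"method": "move_arm", "body": {"steps": [[1,0,0,0,0,0,0.03],[1,0,0,0,0,0,0.03],[1,0,0,0,0,0,0]]}}

```text
time_s: 23.25
tool_pos: [0.5642, 0.1255, 0.1058]
tool_rot: [180.0, 0.0, 30.9]
force: [0.3, 3.6, 5.2]
grip_width: 0.0137
```

```bash
python3 snap.py f5; python3 hinge.py
```

```text
30.99261152233491 0.1369961889788776 23.3
cam [ 1.13323337 -0.61715661  0.92273495]
b0 33.907 0.197 [47.21 70.88 55.85 65.42]
b1 37.295 -0.040 [53.78 70.85 55.86 65.41]
b2 40.723 -0.081 [53.55 70.81 55.35 65.53]
b3 44.161 -0.142 [53.26 70.86 54.8  64.88]
b4 47.596 -0.115 [51.67 70.85 53.78 64.09]
b5 51.019 -0.051 [51.41 70.85 52.47 63.09]
b6 56.742 0.002 [49.84 70.02 51.57 62.04]
f0 48.126 0.011 [51.78 70.83 53.7  64.08]
f1 44.720 0.108 [53.05 70.84 54.41 64.8 ]
f2 41.280 0.117 [53.68 70.85 55.39 65.51]
f3 37.850 0.090 [53.53 70.83 55.84 65.41]
f4 34.424 0.154 [53.25 70.88 55.84 65.41]
f5 30.993 0.137 [47.65 71.05 55.85 65.45]
```

Forward and reverse passes agree: contact is at yaw 39.2° ± 0.3. A 4 mm compression is 16.4° further, which is yaw 22.8°, so 0.143 rad more from here.

Emit:
{"method": "move_arm", "body": {"steps": [[1,0,0,0,0,0,0.03],[1,0,0,0,0,0,0.03],[1,0,0,0,0,0,0.02],[1,0,0,0,0,0,0],[1,0,0,0,0,0,0]]}}

```text
time_s: 23.77
tool_pos: [0.5642, 0.1257, 0.1058]
tool_rot: [180.0, 0.0, 26.4]
force: [-1.7, 3.0, 5.7]
grip_width: 0.0137
```

```bash
python3 snap.py f6; python3 samp.py
```

```text
26.438692685420566 0.2599089754404346 23.8167
Tz [0.3   0.296 0.281 0.248 0.292] mean [ 0.98   0.15   0.284 -0.139  4.182  5.491] t 24.0667 pos [0.5642 0.1257 0.1058] yaw 26.44
```

Emit:
{"method": "move_arm", "body": {"steps": [[1,0,0,0,0,0,0.02],[1,0,0,0,0,0,0.02],[1,0,0,0,0,0,0.02],[1,0,0,0,0,0,0.003],[1,0,0,0,0,0,0]]}}

```text
time_s: 24.48
tool_pos: [0.5641, 0.1257, 0.1058]
tool_rot: [180.0, 0.0, 22.8]
force: [-0.3, 3.3, 5.4]
grip_width: 0.0135
```

```bash
python3 snap.py f7; python3 samp.py; python3 hinge.py|tail -2;python3 shift.py top_full13.png top_full9.png;  python3 - <<'E'
import cv2
cv2.imwrite('pics/f7z.png',cv2.resize(cv2.imread('pics/h_f7.png')[160:230,270:350],None,fx=8,fy=8,interpolation=cv2.INTER_CUBIC))
E
```

```text
22.851270981290405 0.3716390787615763 24.5333
Tz [0.386 0.418 0.359 0.378 0.417] mean [ 0.991  0.144  0.392 -0.701  4.127  5.605] t 24.7833 pos [0.5641 0.1257 0.1058] yaw 22.85
f6 26.439 0.260 [48.97 71.07 55.97 65.48]
f7 22.851 0.372 [49.36 71.05 55.98 65.58]
top0.png [272.18 272.69 272.02 271.64]
top_full13.png [274.58 273.6  273.91 273.4 ]
top_full9.png [274.52 273.59 273.49 273.35]
```

View pics/f7z.png

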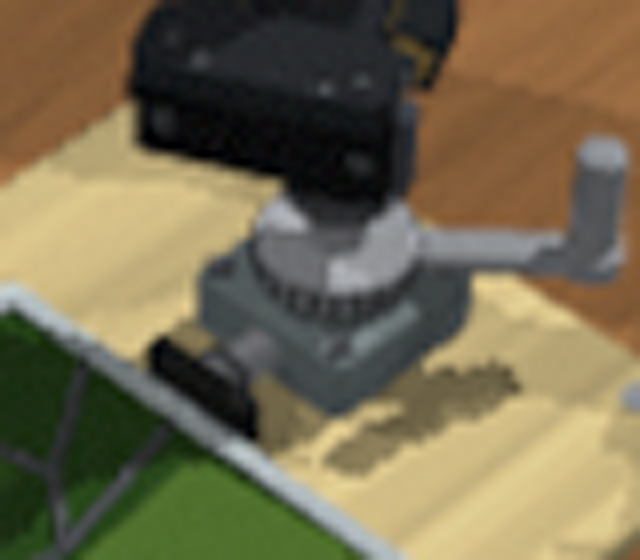

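The shoe is pressed against the home panel and the compression set by angle is about 4.0 mm. Held torque 0.39 is below the moving torque of 0.43 expected at 12 N. I'll release the bar.

Emit:
{"method": "move_arm", "body": {"steps": [[2,0,0,0,0,0,0],[3,0,0,0,0,0,0],[4.5,0,0,0,0,0,0],[5,0,0,-2,0,0,0],[5,0,0,-3,0,0,0]]}}

```text
time_s: 25.3
tool_pos: [0.5614, 0.1232, 0.1519]
tool_rot: [-180.0, 0.5, 22.7]
force: [-0.4, 0.3, -0.1]
grip_width: 0.0388
```

Emit:
{"method": "move_arm", "body": {"steps": [[5,0,0,-3,0,0,0],[5,0,0,-1,0,0,-0.05]]}}

```text
time_s: 25.47
tool_pos: [0.566, 0.1247, 0.1993]
tool_rot: [179.8, -0.2, 25.6]
force: [0.4, 0.3, 0.3]
grip_width: 0.0475
```

```bash
python3 plan.py .627 .173 .19 219.5 28 5; python3 snap.py g0; python3 hinge.py|tail -1
python3 - <<'E'
import cv2
cv2.imwrite('pics/g0z.png',cv2.resize(cv2.imread('pics/h_g0.png')[140:230,260:370],None,fx=6,fy=6,interpolation=cv2.INTER_CUBIC))
E
```

```text
t 25.47 p [0.566  0.1247 0.1993] rot [179.85  -0.23  25.56] F [0.41 0.3  0.32] T [-0.045 -0.082  0.011] g 0.0475 q [  8.  13. -26.  97.   6.  71. -84.]
[[5.0, 0.27, -0.06, 0.03, 0, 0, np.float64(0.104)], [5.0, 0.26, -0.09, 0.04, 0, 0, np.float64(0.103)], [5.0, 0.26, -0.12, 0.03, 0, 0, np.float64(0.104)], [5.0, 0.24, -0.14, 0.03, 0, 0, np.float64(0.103)], [5.0, 0.22, -0.16, 0.04, 0, 0, np.float64(0.104)]]
[[5.0, 0.2, -0.19, 0.03, 0, 0, np.float64(0.103)], [5.0, 0.19, -0.21, 0.03, 0, 0, np.float64(0.104)], [5.0, 0.16, -0.23, 0.04, 0, 0, np.float64(0.103)], [5.0, 0.14, -0.24, 0.03, 0, 0, np.float64(0.104)], [5.0, 0.11, -0.25, 0.03, 0, 0, np.float64(0.103)]]
[[5.0, 0.09, -0.27, 0.04, 0, 0, np.float64(0.104)], [5.0, 0.05, -0.27, 0.03, 0, 0, np.float64(0.103)], [5.0, 0.03, -0.27, 0.03, 0, 0, np.float64(0.104)], [5.0, 0.0, -0.28, 0.03, 0, 0, np.float64(0.103)], [5.0, -0.03, -0.28, 0.04, 0, 0, np.float64(0.104)]]
[[5.0, -0.05, -0.27, 0.03, 0, 0, np.float64(0.103)], [5.0, -0.09, -0.27, 0.03, 0, 0, np.float64(0.104)], [5.0, -0.11, -0.25, 0.04, 0, 0, np.float64(0.103)], [5.0, -0.14, -0.24, 0.03, 0, 0, np.float64(0.104)], [5.0, -0.16, -0.23, 0.03, 0, 0, np.float64(0.103)]]
[[5.0, -0.18, -0.21, 0.04, 0, 0, np.float64(0.104)], [5.0, -0.21, -0.19, 0.03, 0, 0, np.float64(0.103)], [5.0, -0.22, -0.16, 0.03, 0, 0, np.float64(0.104)], [5.0, -0.24, -0.15, 0.04, 0, 0, np.float64(0.103)], [5.0, -0.25, -0.11, 0.03, 0, 0, np.float64(0.104)]]
[[5.0, -0.26, -0.09, 0.03, 0, 0, np.float64(0.103)], [5.0, -0.27, -0.07, 0.04, 0, 0, np.float64(0.104)], [5.0, -0.28, -0.03, 0.03, 0, 0, np.float64(0.103)]]
25.78560315263757 0.008194868095180064 25.5167
g0 25.786 0.008 [49.18 71.08 55.93 65.38]
```

View pics/g0z.png

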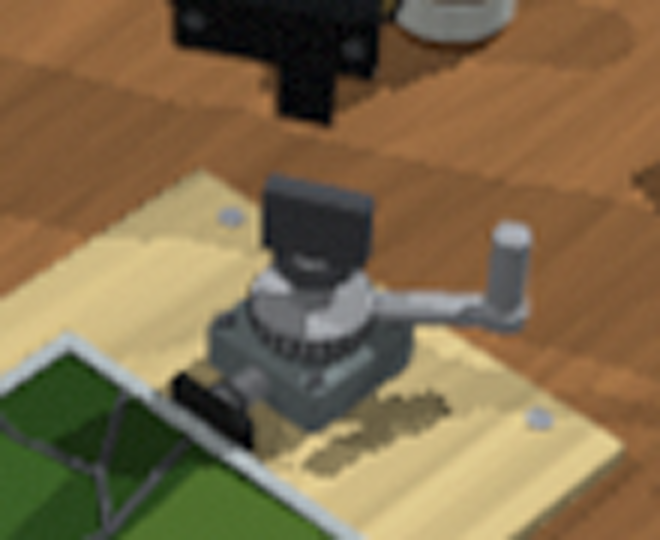

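Emit:
{"method": "move_arm", "body": {"steps": [[5,0,0,0,0,0,-0.121],[5,0,0,0,0,0,-0.121],[5,0,0,0,0,0,-0.121],[5,0,0,0,0,0,-0.121],[5,0,0,0,0,0,-0.121]]}}

```text
time_s: 25.98
tool_pos: [0.5631, 0.1243, 0.193]
tool_rot: [-179.8, 0.2, 60.5]
force: [0.1, -0.1, -0.9]
grip_width: 0.0501
```

Emit:
{"method": "move_arm", "body": {"steps": [[5,0,0,0,0,0,-0.121],[5,0,0,0,0,0,-0.121],[5,0,0,0,0,0,-0.121],[5,0,0,0,0,0,-0.121],[5,0,0,0,0,0,-0.121]]}}

```text
time_s: 26.4
tool_pos: [0.5631, 0.1243, 0.193]
tool_rot: [-179.8, 0.1, 95.2]
force: [0.3, -0.2, -0.5]
grip_width: 0.0498
```

Emit:
{"method": "move_arm", "body": {"steps": [[5,0,0,0,0,0,-0.121],[5,0,0,0,0,0,-0.121],[5,0,0,0,0,0,-0.121],[5,0,0,0,0,0,-0.121],[5,0,0,0,0,0,-0.121]]}}

```text
time_s: 26.82
tool_pos: [0.5631, 0.1243, 0.1931]
tool_rot: [-179.8, -0.1, 129.8]
force: [0.6, 0.2, 0.9]
grip_width: 0.0501
```

Emit:
{"method": "move_arm", "body": {"steps": [[5,0,0,0,0,0,-0.121],[5,0,0,0,0,0,-0.121],[5,0,0,0,0,0,-0.121],[5,0,0,0,0,0,-0.121],[5,0,0,0,0,0,-0.121]]}}

```text
time_s: 27.23
tool_pos: [0.5631, 0.1243, 0.1931]
tool_rot: [-179.9, -0.2, 164.5]
force: [0.0, 0.9, 0.4]
grip_width: 0.0497
```

Emit:
{"method": "move_arm", "body": {"steps": [[5,0,0,0,0,0,-0.121],[5,0,0,0,0,0,-0.121],[5,0,0,0,0,0,-0.121],[5,0,0,0,0,0,-0.121],[5,0,0,0,0,0,-0.121]]}}

```text
time_s: 27.65
tool_pos: [0.5631, 0.1243, 0.1931]
tool_rot: [180.0, -0.2, -160.8]
force: [0.4, 0.3, -0.2]
grip_width: 0.05
```

```bash
python3 plan.py .6262 .1756 .19 219.5 4 5
python3 - <<'E'
from h import *
c=cam('scene'); S=lambda u,v,z:back(c,(u+.5)/6-.5+260,(v+.5)/6-.5+140,z)
for p in [((268,178),(372,197)),((265,190),(370,210))]:
  a,b=S(*p[0],.111),S(*p[1],.111); d=b-a; print(a,b,np.degrees(np.arctan2(d[1],d[0])),np.linalg.norm(d))
a=S(512,230,.091);print('peg',a,np.degrees(np.arctan2(a[1]-.1247,a[0]-.5645)),np.hypot(a[1]-.1247,a[0]-.5645))
E
```

```text
t 27.65 p [0.5631 0.1243 0.1931] rot [ 180.     -0.23 -160.85] F [ 0.43  0.28 -0.23] T [ 0.077 -0.135  0.015] g 0.05 q [ 26.  17. -48.  96.  14.  72.  84.]
[[5.0, -1.91, 0.69, 0.08, 0, 0, np.float64(-0.089)], [5.0, -1.96, 0.53, 0.08, 0, 0, np.float64(-0.089)], [5.0, -2.01, 0.34, 0.08, 0, 0, np.float64(-0.088)], [5.0, -2.02, 0.17, 0.07, 0, 0, np.float64(-0.089)]]
[0.54690866 0.11837012 0.111     ] [0.58588638 0.13723759 0.111     ] 25.829673768659642 0.04330408527731884
[0.55077387 0.1118713  0.111     ] [0.59023937 0.13049933 0.111     ] 25.267680638502128 0.04364091005348845
peg [0.6279675  0.17772905 0.091     ] 39.879794641894655 0.08270552752588335
```

Emit:
{"method": "move_arm", "body": {"steps": [[5,-1.95,0.7,0,0,0,-0.089],[5,-2.0,0.55,0,0,0,-0.089],[5,-2.0,0.35,0,0,0,-0.089],[5,-2.0,0.2,0,0,0,-0.089],[5,0,0,0,0,0,0]]}}

```text
time_s: 28.12
tool_pos: [0.6285, 0.1792, 0.1929]
tool_rot: [179.8, -0.0, -140.6]
force: [-1.2, 0.5, 0.9]
grip_width: 0.0502
```

```bash
python3 plan.py .627 .1768 .084 219.7 5 5; python3 snap.py g1
python3 - <<'E'
from h import *
cv2.imwrite('pics/g1z.png',cv2.resize(cv2.imread('pics/h_g1.png')[130:230,260:380],None,fx=6,fy=6,interpolation=cv2.INTER_CUBIC))
E
```

```text
t 28.12 p [0.6285 0.1792 0.1929] rot [ 1.7982e+02 -3.0000e-02 -1.4061e+02] F [-1.16  0.52  0.88] T [ 0.116  0.012 -0.02 ] g 0.0502 q [ 18.  28. -50.  85.  22.  77.  96.]
[[5.0, 0.05, -0.02, 2.18, 0, 0, np.float64(-0.001)], [5.0, 0.06, -0.02, 2.18, 0, 0, np.float64(-0.001)], [5.0, 0.05, -0.01, 2.18, 0, 0, np.float64(-0.001)], [5.0, 0.05, -0.02, 2.17, 0, 0, np.float64(-0.001)], [5.0, 0.06, -0.02, 2.18, 0, 0, np.float64(-0.001)]]
-140.7822233445725 -0.0665667774111507 28.1667
```

View pics/g1z.png

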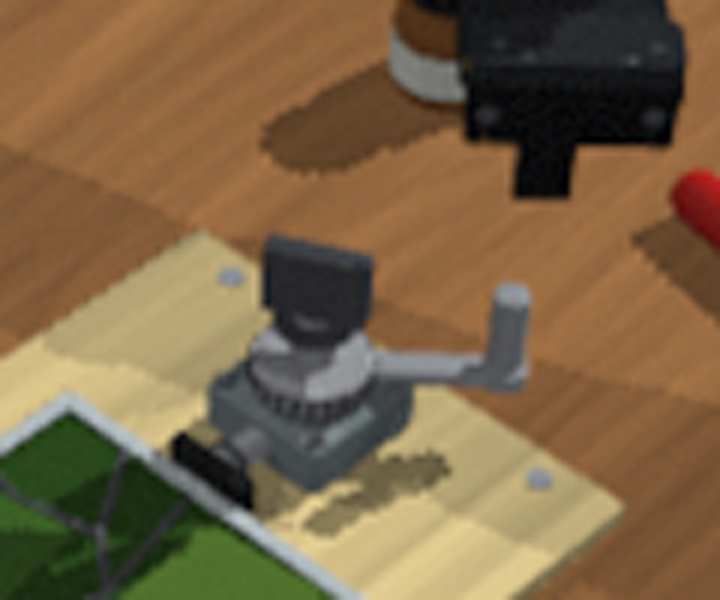

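Emit:
{"method": "move_arm", "body": {"steps": [[5,0.1,0,2.2,0,0,0],[5,0.1,0,2.2,0,0,0],[5,0,0,2.2,0,0,0],[5,0,0,2.2,0,0,0],[5,0,0,2.0,0,0,0]]}}

```text
time_s: 28.58
tool_pos: [0.6246, 0.1743, 0.085]
tool_rot: [-180.0, -0.2, -140.9]
force: [0.2, 0.0, 0.2]
grip_width: 0.0499
```

Emit:
{"method": "move_arm", "body": {"steps": [[4,0,0,0,0,0,0],[3.4,0,0,0,0,0,0],[3.0,0,0,0,0,0,0]]}}

```text
time_s: 28.83
tool_pos: [0.6263, 0.1758, 0.0883]
tool_rot: [-180.0, 0.0, -140.8]
force: [0.7, 0.5, 0.2]
grip_width: 0.0368
```

```bash
python3 plan.py .627 .1768 .084 219.7 1 2.4
```

```text
t 28.83 p [0.6263 0.1758 0.0883] rot [-1.7997e+02  2.0000e-02 -1.4078e+02] F [0.7  0.49 0.22] T [ 0.11  -0.122 -0.018] g 0.0368 q [ 17.  33. -47.  92.  26.  66.  93.]
[[2.4, -0.12, 0.03, 0.43, 0, 0, np.float64(-0.008)]]
```

Emit:
{"method": "move_arm", "body": {"steps": [[2.4,-0.1,0,0.4,0,0,0],[2.4,0,0,0,0,0,0],[2.4,0,0,0,0,0,0],[2.4,0,0,0,0,0,0]], "force": 40}}

```text
time_s: 29.17
tool_pos: [0.6272, 0.1768, 0.0841]
tool_rot: [-180.0, 0.0, -140.7]
force: [0.4, 0.5, -1.0]
grip_width: 0.0247
```

```bash
cat > ft.py <<'E'
from plan import *
import sys
n=int(sys.argv[1]) if len(sys.argv)>1 else 0
def r():
    o=env.get_obs(); y=np.radians(o['tool_rot'][2]); F=np.array(o['force']); return o,F[0]*np.sin(y)-F[1]*np.cos(y),F[0]*np.cos(y)+F[1]*np.sin(y)
o,a,b=r(); L=[a]
for i in range(n):
    viewer.read_camera('top'); o,a,b=r(); L.append(a)
p=np.array(o['tool_pos'][:2])-[.5650,.1250]
print('t',round(o['time_s'],2),'Ft',np.round(L,1),'m',round(np.mean(L[1:] or L),2),'Frad',round(b,1),'Fz',round(o['force'][2],1),'yaw',round(o['tool_rot'][2]%360,2),'lever',round(np.degrees(np.arctan2(p[1],p[0])),2),'r',round(np.hypot(*p),4),'z',round(o['tool_pos'][2],4),'g',round(o['grip_width'],4))
E
python3 ft.py 3
```

```text
t 29.32 Ft [ 0.1 -0.1 -0.  -0.1] m -0.06 Frad 1.1 Fz -0.5 yaw 219.31 lever 39.84 r 0.0808 z 0.0838 g 0.024
```

Emit:
{"method": "move_arm", "body": {"steps": [[2.4,0,-0.24,0,0,0,0.03],[2.4,0,-0.24,0,0,0,0.03],[2.4,0.01,-0.24,0,0,0,0.03],[2.4,0,-0.24,0,0,0,0.03],[2.4,0.01,-0.24,0,0,0,0.03]]}}

```text
time_s: 29.73
tool_pos: [0.6336, 0.1673, 0.0836]
tool_rot: [180.0, 0.0, -149.4]
force: [-1.4, 1.3, 0.3]
grip_width: 0.0239
```

```bash
python3 ft.py
```

```text
t 29.73 Ft [1.8] m 1.83 Frad 0.6 Fz 0.3 yaw 210.57 lever 31.65 r 0.0806 z 0.0836 g 0.0239
```

Emit:
{"method": "move_arm", "body": {"steps": [[2.4,0,-0.24,0,0,0,0.03],[2.4,0,-0.24,0,0,0,0.03],[2.4,0.01,-0.24,0,0,0,0.03],[2.4,0,-0.24,0,0,0,0.03],[2.4,0.01,-0.24,0,0,0,0.03]]}}

```text
time_s: 30.15
tool_pos: [0.6393, 0.156, 0.0836]
tool_rot: [180.0, 0.0, -158.0]
force: [0.0, 1.4, -0.3]
grip_width: 0.0243
```

```bash
python3 ft.py
```

```text
t 30.15 Ft [1.3] m 1.34 Frad -0.5 Fz -0.3 yaw 201.96 lever 22.65 r 0.0806 z 0.0836 g 0.0243
```

Emit:
{"method": "move_arm", "body": {"steps": [[2.4,0,-0.24,0,0,0,0.03],[2.4,0,-0.24,0,0,0,0.03],[2.4,0.01,-0.24,0,0,0,0.03],[2.4,0,-0.24,0,0,0,0.03],[2.4,0.01,-0.24,0,0,0,0.03]]}}

```text
time_s: 30.57
tool_pos: [0.643, 0.1445, 0.0836]
tool_rot: [-180.0, 0.0, -166.6]
force: [0.2, 2.5, 0.9]
grip_width: 0.024
```

```bash
python3 ft.py
```

```text
t 30.57 Ft [2.4] m 2.38 Frad -0.8 Fz 0.9 yaw 193.36 lever 14.05 r 0.0804 z 0.0836 g 0.024
```

Emit:
{"method": "move_arm", "body": {"steps": [[2.4,0,-0.24,0,0,0,0.03],[2.4,0,-0.24,0,0,0,0.03],[2.4,0.01,-0.24,0,0,0,0.03],[2.4,0,-0.24,0,0,0,0.03],[2.4,0.01,-0.24,0,0,0,0.03]]}}

```text
time_s: 30.98
tool_pos: [0.6448, 0.1327, 0.0836]
tool_rot: [-180.0, 0.0, -175.2]
force: [1.4, 0.5, 0.7]
grip_width: 0.0242
```

```bash
python3 ft.py
```

```text
t 30.98 Ft [0.4] m 0.37 Frad -1.4 Fz 0.7 yaw 184.77 lever 5.48 r 0.0802 z 0.0836 g 0.0242
```

Emit:
{"method": "move_arm", "body": {"steps": [[2.4,0,-0.24,0,0,0,0.03],[2.4,0,-0.24,0,0,0,0.03],[2.4,0.01,-0.24,0,0,0,0.03]]}}

```text
time_s: 31.23
tool_pos: [0.6451, 0.1254, 0.0836]
tool_rot: [-180.0, 0.0, 179.6]
force: [0.4, 1.7, 0.1]
grip_width: 0.024
```

```bash
python3 ft.py
```

```text
t 31.23 Ft [1.7] m 1.67 Frad -0.4 Fz 0.1 yaw 179.61 lever 0.29 r 0.0801 z 0.0836 g 0.024
```

Emit:
{"method": "move_arm", "body": {"steps": [[2.4,0,-0.24,0,0,0,0.03],[2.4,0,-0.24,0,0,0,0.03],[2.4,0.01,-0.24,0,0,0,0.03]]}}

```text
time_s: 31.48
tool_pos: [0.6447, 0.1186, 0.0836]
tool_rot: [180.0, 0.0, 174.5]
force: [-0.1, 3.4, 0.2]
grip_width: 0.0243
```

```bash
python3 ft.py
```

```text
t 31.48 Ft [3.4] m 3.4 Frad 0.5 Fz 0.2 yaw 174.46 lever -4.61 r 0.0799 z 0.0836 g 0.0243
```

Emit:
{"method": "move_arm", "body": {"steps": [[2.4,0,-0.24,0,0,0,0.03],[2.4,0,-0.24,0,0,0,0.03],[2.4,0.01,-0.24,0,0,0,0.03]]}}

```text
time_s: 31.73
tool_pos: [0.6436, 0.1122, 0.0836]
tool_rot: [179.9, 0.0, 169.3]
force: [2.1, 4.8, -0.5]
grip_width: 0.024
```

```bash
python3 ft.py
```

```text
t 31.73 Ft [5.1] m 5.08 Frad -1.2 Fz -0.5 yaw 169.34 lever -9.27 r 0.0797 z 0.0836 g 0.024
```

Emit:
{"method": "move_arm", "body": {"steps": [[2.4,0,-0.24,0,0,0,0.03],[2.4,0,-0.24,0,0,0,0.03],[2.4,0.01,-0.24,0,0,0,0.03]]}}

```text
time_s: 31.98
tool_pos: [0.6421, 0.1061, 0.0836]
tool_rot: [179.8, 0.0, 164.2]
force: [1.4, 7.5, -1.3]
grip_width: 0.024
```

```bash
python3 ft.py
```

```text
t 31.98 Ft [7.6] m 7.57 Frad 0.7 Fz -1.3 yaw 164.21 lever -13.78 r 0.0794 z 0.0836 g 0.024
```

Emit:
{"method": "move_arm", "body": {"steps": [[2.4,0,-0.24,0,0,0,0.03],[2.4,0,-0.24,0,0,0,0.03],[2.4,0.01,-0.24,0,0,0,0.03]]}}

```text
time_s: 32.23
tool_pos: [0.6401, 0.1004, 0.0836]
tool_rot: [179.7, 0.0, 159.1]
force: [3.3, 8.4, -2.8]
grip_width: 0.0239
```

```bash
python3 ft.py
```

```text
t 32.23 Ft [9.] m 8.99 Frad -0.1 Fz -2.8 yaw 159.1 lever -18.1 r 0.079 z 0.0836 g 0.0239
```

Emit:
{"method": "move_arm", "body": {"steps": [[2.4,0,-0.24,0,0,0,0.03],[2.4,0,-0.24,0,0,0,0.03],[2.4,0,-0.24,0,0,0,0.03]]}}

```text
time_s: 32.48
tool_pos: [0.6378, 0.0948, 0.0837]
tool_rot: [179.6, 0.0, 154.0]
force: [6.2, 10.3, -3.8]
grip_width: 0.0244
```

```bash
python3 ft.py 2
```

```text
t 32.58 Ft [11.9 10.1  9.9] m 9.99 Frad 0.3 Fz -3.7 yaw 153.99 lever -22.92 r 0.0789 z 0.0836 g 0.0244
```

Emit:
{"method": "move_arm", "body": {"steps": [[2.4,0,-0.2,0,0,0,0.025],[2.4,0,-0.2,0,0,0,0.025]]}}

```text
time_s: 32.75
tool_pos: [0.6363, 0.0915, 0.0837]
tool_rot: [179.6, 0.0, 151.1]
force: [5.6, 9.2, -4.6]
grip_width: 0.0243
```

```bash
python3 ft.py 2
```

```text
t 32.85 Ft [10.8  9.4  9.2] m 9.28 Frad 0.3 Fz -3.7 yaw 151.13 lever -25.9 r 0.0789 z 0.0836 g 0.0241
```

Emit:
{"method": "move_arm", "body": {"steps": [[2.4,0,-0.2,0,0,0,0.025],[2.4,0,-0.2,0,0,0,0.025]]}}

```text
time_s: 33.02
tool_pos: [0.6345, 0.0882, 0.0837]
tool_rot: [179.6, 0.0, 148.3]
force: [5.7, 9.9, -5.9]
grip_width: 0.024
```

```bash
python3 ft.py
```

```text
t 33.02 Ft [11.4] m 11.41 Frad 0.4 Fz -5.9 yaw 148.28 lever -27.91 r 0.0787 z 0.0837 g 0.024
```

Emit:
{"method": "move_arm", "body": {"steps": [[2.4,0,-0.2,0,0,0,0.025]]}}

```text
time_s: 33.1
tool_pos: [0.6337, 0.087, 0.0838]
tool_rot: [179.5, 0.0, 146.9]
force: [7.4, 10.4, -6.0]
grip_width: 0.024
```

```bash
python3 ft.py
```

```text
t 33.1 Ft [12.7] m 12.71 Frad -0.5 Fz -6.0 yaw 146.85 lever -28.92 r 0.0785 z 0.0838 g 0.024
```

Emit:
{"method": "move_arm", "body": {"steps": [[2.4,0,-0.2,0,0,0,0.025]]}}

```text
time_s: 33.18
tool_pos: [0.6326, 0.0852, 0.0837]
tool_rot: [179.5, 0.0, 145.4]
force: [8.0, 12.1, -5.6]
grip_width: 0.0242
```

```bash
python3 ft.py
```

```text
t 33.18 Ft [14.5] m 14.51 Frad 0.3 Fz -5.6 yaw 145.42 lever -30.51 r 0.0785 z 0.0837 g 0.0242
```

The force rose along the expected 0.3 N/mm line from the bite to about 14.3 N while turning. I'll back off the finger so it is clear of the peg, and open.

Emit:
{"method": "move_arm", "body": {"steps": [[2.4,0,0,0,0,0,0],[2.4,0,0.2,0,0,0,0],[2.5,0,0.2,0,0,0,0],[3,0,0.1,0,0,0,0],[4,0,0,0,0,0,0]]}}

```text
time_s: 33.6
tool_pos: [0.6335, 0.0837, 0.0833]
tool_rot: [-179.9, 0.0, 145.4]
force: [-0.6, 0.2, 0.4]
grip_width: 0.0309
```

```bash
python3 ft.py 3; python3 snap.py k0; python3 hinge.py|tail -1
python3 - <<'E'
from h import *
cv2.imwrite('pics/k0z.png',cv2.resize(cv2.imread('pics/h_k0.png')[130:230,260:380],None,fx=6,fy=6,interpolation=cv2.INTER_CUBIC))
E
```

```text
t 33.75 Ft [-0.2 -0.2  0.5 -1.3] m -0.36 Frad -0.4 Fz 0.2 yaw 145.29 lever -31.76 r 0.0808 z 0.0832 g 0.0378
145.29321287354725 -0.005421307438162426 33.8
k0 145.293 -0.005 [49.78 70.99  8.69 65.16]
```

View pics/k0z.png

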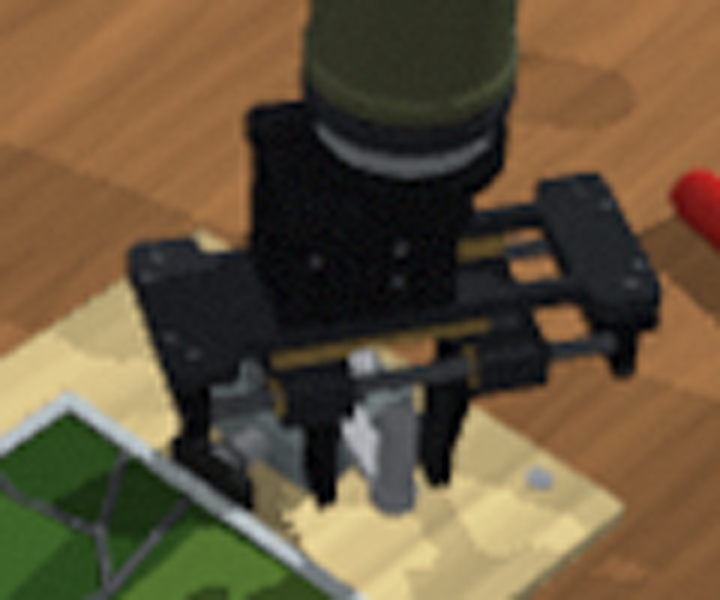

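The peg stands free between the fingers and the force is near zero, so I'll lift straight up.

Emit:
{"method": "move_arm", "body": {"steps": [[4,0,0.2,0,0,0,0],[4,0,0,-1.5,0,0,0],[4,0,0,-3,0,0,0],[4,0,0,-4,0,0,0],[4,0,0,-4,0,0,0]]}}

```text
time_s: 34.27
tool_pos: [0.6342, 0.0858, 0.209]
tool_rot: [-179.9, -0.1, 145.4]
force: [1.5, -0.1, -0.1]
grip_width: 0.0401
```

Emit:
{"method": "move_arm", "body": {"steps": [[4,-3.5,0,-1,0,0,0],[4,-3.5,0,0,0,0,0],[4,-3.5,0,0,0,0,0],[4,0,0,0,0,0,0]]}}

```text
time_s: 34.6
tool_pos: [0.7256, 0.0184, 0.2167]
tool_rot: [-179.8, 0.2, 144.9]
force: [-1.0, -2.2, -0.6]
grip_width: 0.0401
```

```bash
python3 ft.py; python3 snap.py k1; python3 hinge.py|tail -1; python3 shift.py top_k.png top_full13.png
python3 - <<'E'
from h import *
cv2.imwrite('pics/k1z.png',cv2.resize(cv2.imread('pics/h_k1.png')[130:230,260:380],None,fx=6,fy=6,interpolation=cv2.INTER_CUBIC))
E
```

```text
t 34.6 Ft [-2.4] m -2.35 Frad -0.4 Fz -0.6 yaw 144.89 lever -33.57 r 0.1928 z 0.2167 g 0.0401
145.02902288563314 0.031389562884371384 34.65
k1 145.029 0.031 [49.5  70.98 56.02 65.31]
top0.png [272.18 272.69 272.02 271.64]
top_k.png [276.54 273.4  273.16 273.44]
top_full13.png [274.58 273.6  273.91 273.4 ]
```

View pics/k1z.png

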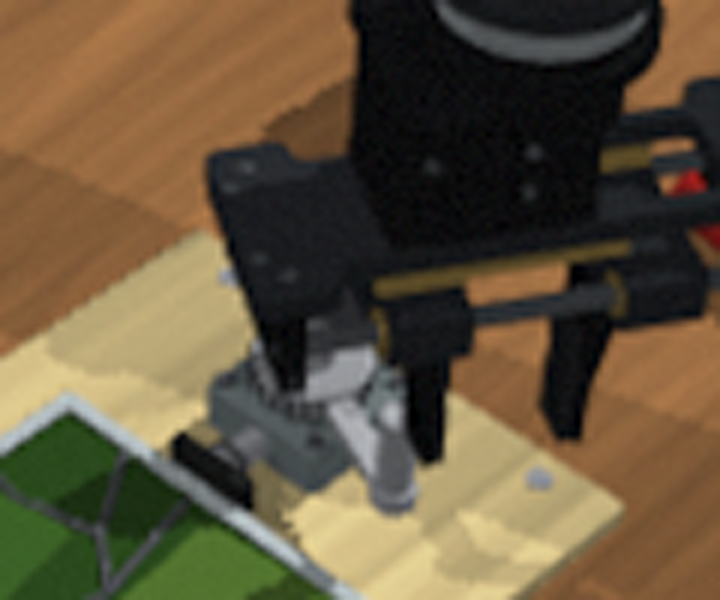

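View pics/top_k.png

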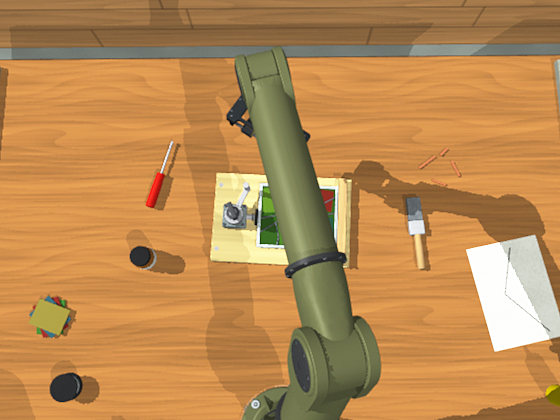

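Now the stop is visible from above. I'll check the bar angle (meant to be 22.8°) and the shoe.

Run:
```python
from h import *
t=cv2.imread('pics/top_k.png')[175:240,205:275]; cv2.imwrite('pics/tk.png',cv2.resize(t,None,fx=9,fy=9,interpolation=cv2.INTER_CUBIC))
```

```text
(no output)
```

View pics/tk.png

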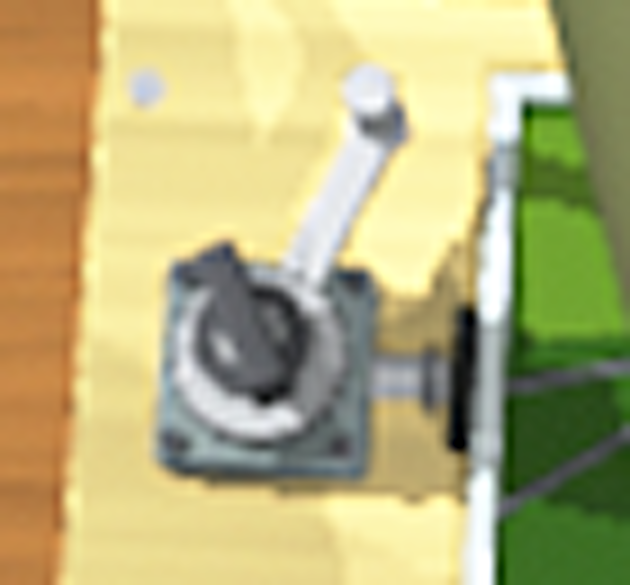

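Run:
```python
from rect import *
c=cam('top'); T=lambda u,v,z:back(c,(u+.5)/9-.5+205,(v+.5)/9-.5+175,z)
for a,b in(((195,262),(235,385)),((235,248),(280,375))):
  d=T(*a,.111)-T(*b,.111); print('bar yaw',np.degrees(np.arctan2(d[1],d[0])))
p=T(368,90,.091);print('peg',p,np.degrees(np.arctan2(p[1]-.125,p[0]-.565)),np.hypot(p[1]-.125,p[0]-.565))
i=cv2.imread('pics/top_k.png')
g=rect(c,i,30,70,-5,5,.03,4).astype(float).mean(2).mean(0);print(g.round(0).astype(int).tolist())
cv2.imwrite('pics/tkr.png',rect(c,i,25,75,-25,25,.03,10))
```

```text
bar yaw 18.05526435194525
bar yaw 19.41499996749109
peg [0.63578785 0.09067281 0.091     ] -25.870161311597567 0.07867194545004917
[127, 128, 130, 132, 134, 137, 140, 143, 146, 148, 151, 153, 155, 157, 159, 160, 162, 163, 164, 164, 164, 163, 163, 162, 161, 160, 160, 159, 159, 158, 158, 158, 158, 158, 158, 158, 158, 158, 158, 158, 159, 160, 161, 162, 162, 163, 164, 164, 163, 163, 161, 160, 159, 158, 157, 156, 154, 152, 149, 145, 141, 136, 130, 125, 119, 114, 109, 104, 99, 96, 93, 91, 90, 90, 92, 94, 97, 101, 105, 109, 113, 116, 119, 121, 123, 125, 127, 128, 129, 129, 128, 126, 123, 118, 112, 106, 99, 92, 84, 76, 68, 60, 53, 45, 38, 33, 28, 24, 22, 20, 19, 19, 19, 19, 20, 21, 22, 22, 23, 24, 26, 28, 31, 35, 40, 46, 54, 62, 71, 79, 87, 95, 103, 111, 119, 127, 136, 144, 153, 160, 166, 172, 176, 180, 182, 185, 186, 187, 188, 187, 187, 185, 183, 180, 177, 172, 167, 161, 154, 146]
```

View pics/tkr.png

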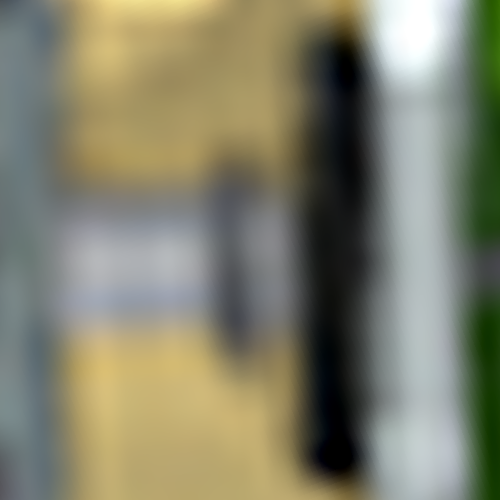

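The top view gives a bar yaw of about 19° and the earlier scene view about 25° (command was 22.8°). I'll move the arm clear and compare the same camera before and after tightening, to rule out the ring having dragged the adjuster.

Emit:
{"method": "move_arm", "body": {"steps": [[4,0,0,-3,0,0,0],[4,2,0.5,-3,0,0,0],[4,3.5,1.2,-1,0,0,0],[4,3.7,1.2,0,0,0,0],[4,3.7,1.2,0,0,0,0]]}}

```text
time_s: 35.22
tool_pos: [0.6369, 0.1361, 0.2904]
tool_rot: [179.9, 0.1, 145.5]
force: [-0.4, 0.8, -0.4]
grip_width: 0.0401
```

Emit:
{"method": "move_arm", "body": {"steps": [[4,3.7,1.2,0,0,0,0],[4,3.7,1.2,0,0,0,0],[4,3.7,1.2,0,0,0,0],[4,3.7,1.2,0,0,0,0],[4,3.7,1.2,0,0,0,0]]}}

```text
time_s: 35.63
tool_pos: [0.5173, 0.2902, 0.2891]
tool_rot: [-180.0, 0.1, 145.5]
force: [0.6, 0.8, 0.0]
grip_width: 0.0403
```

Emit:
{"method": "move_arm", "body": {"steps": [[4,3.7,1.2,0,0,0,0],[4,3.7,1.2,0,0,0,0],[4,0,0,0,0,0,0],[4,0,0,0,0,0,0]]}}

```text
time_s: 35.97
tool_pos: [0.4689, 0.3534, 0.2894]
tool_rot: [180.0, 0.0, 145.9]
force: [0.3, -0.4, -0.1]
grip_width: 0.04
```

```bash
python3 ft.py; python3 snap.py m0; python3 hinge.py|tail -1; python3 shift.py top_m.png top_full9.png
python3 - <<'E'
from h import *
z=lambda f:cv2.resize(cv2.imread(f)[155:225,275:345],None,fx=5.6,fy=5.6,interpolation=cv2.INTER_CUBIC)
cv2.imwrite('pics/cmp.png',np.hstack([z('pics/h_g1.png'),z('pics/h_m0.png')]))
E
```

```text
t 35.97 Ft [-0.2] m -0.21 Frad -0.5 Fz -0.1 yaw 145.91 lever 112.81 r 0.2478 z 0.2894 g 0.04
145.65208094289642 -0.005800915970682865 36.0167
m0 145.652 -0.006 [48.81 71.26 55.82 65.69]
top0.png [272.18 272.69 272.02 271.64]
top_m.png [274.03 273.5  273.25 273.49]
top_full9.png [274.52 273.59 273.49 273.35]
```

View pics/cmp.png

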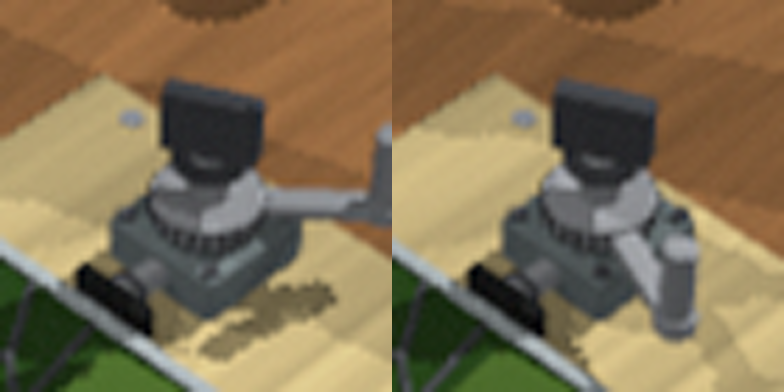

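View pics/top_m.png

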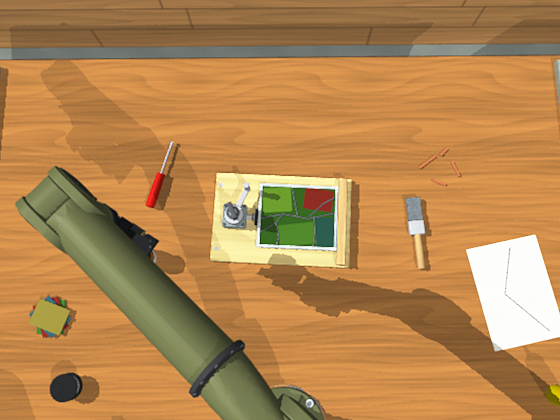

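Before and after tightening, the bar and shoe look the same in the scene camera, so nothing was dragged. The panel is against the fence, the bystanders are where they were, and the arm is clear. I'll hand in.

```bash
python3 -c "
from cell import job; print(job.sign_off())"
```

```text
the job is handed in; nothing more can be done
None
```

I loosened the ring, set the adjuster, retightened the ring and handed the job in at about 36 s of the 72 s allowed. The sign-off gives no verdict, so the figures below come from my own checks.

- **Loosening:** I turned the lock ring to about 0.75 rad. The force at the peg fell to its slack level of about 2 N.
- **Shoe and panel:** The panel slid about 1.5 mm to the fence and then stopped moving. With the panel home, I backed the shoe off and re-approached, and tracking in the scene camera put first contact at bar yaw 39.2°, the same both ways. I set the bar at 22.8°, which is about 4 mm of spring, or about 12 N.
- **Tightening:** The ring began to bite at about its old tight angle, and the force rose at about 0.3 N per mm. I stopped at about 14.3 N while turning (last reading 14.5 N) and let go.
- **Final look:** The bar and shoe had not moved during tightening, the panel was at the fence, and the jar, brush and driver looked unmoved. The arm was clear.

**Checks that disagreed:**
- **Held torque:** On the adjuster it varied too much with leftover friction to give the shoe force. It was 0.39 N m at the end against about 0.17 expected, so I relied on the contact angle instead.
- **Bar angle:** Single-picture readings spread from about 19° (top camera) to 25° (scene camera) around the 22.8° set. That puts the spring at about 3.4 to 5 mm, still inside the 2.7 to 6 mm allowed.

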